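Unstack the test firing onto matching trivets

ROBOT

A 6-joint arm with a two-finger parallel gripper is mounted at the origin on the work surface. World frame = base frame: x ahead of the robot, y to its left, z up, the work surface at z = 0. Lengths are in mm, angles in rad, forces in N, time in s.
With the tool pointing down it reaches from about 325 to 875 mm from the base axis. Payload 4.4 kg.
Tool frame: the origin (TCP) lies midway between the tips of the shut fingers; the grasp point (between the pads) lies 19 mm behind it; z points along the fingers, y is the direction in which the jaws open and shut (so a half turn about z gives the same grasp; the last joint's range is limited). The gripper opens to 85 mm and grips with 20 to 120 N. Pads are 22 mm wide; open, the fingers measure 114 mm over their backs; the gripper's body (76 mm by 85 mm) begins 54 mm behind the grasp point. The pads swing forward as they close: fully open they stand 13 mm farther back than shut.
Start: joints at [1.147, 0.207, 1.542, -0, 1.393, -0.15], TCP at [155.485, 553.581, 203.782] pointing down, gripper open.
Joint ranges: [-2.73, 2.73], [-0.86, 2.22], [0.23, 2.46], [-1.11, 4.25], [0.08, 2.63], [-2.82, 2.82]. Speed limits (rad/s): [2.79, 2.79, 3.14, 3.14, 3.14, 3.14].

INTERFACE

Orientations are given as a rotation vector (axis times angle).
In Python, from station import r, eyes gives the robot as it stands. The module is installed in compiled form; this text tells all that it offers.
- The arm moves only by the tool arm_command, never from a script. Its argument "moves" is a list of rows, each an object of numbers: "hand": the closure in counts, from 0 (fully open) to 255 (shut); "dx", "dy", "dz": the shift along the tool's x, y, z in mm; "ax", "ay", "az": the turn, a rotation vector about the tool's x, y, z in degrees. A call has 1 to 10 rows; each row is the pose to reach, as a shift and turn from the pose measured when the call began, along the tool's axes at that moment; what a row does not reach only later rows make up. A row lasts 1/8 s, in which the tool goes at most 62.5 mm and 10.7 degrees, less where a joint would pass 70% of its speed; a pose out of reach is approached as far as the arm can. A call with a gripper value outside its range is refused whole. The fingers move at their own pace and stop on an object; the grip force is fixed at half the most. Time passes only in rows, so rows that repeat a pose let the fingers close. It gives the time, the measured TCP pose, the force and the opening at its end, in the units of the state.
- r.state(): the state, without advancing time (a new reading comes with each control period).
- eyes.grab_frame(name): name is "scene" or "top" or "wrist"; returns (picture, depth): 480x640x3 uint8, red, green, blue; 480x640 float32, mm along the optical axis (not along the pixel's ray), 0 where there is no reading.
- eyes.camera_info(name): a dict with "fx", "fy", "cx", "cy" (pixels), "cam_to_world" (4x4, takes a point from camera to world coordinates). Camera axes: x right, y up, looking along -z (the intrinsics and any distortion apply to the point x, -y, -z); pixel columns grow to the right and rows downward; lengths in mm; the calibration is good to about 2 mm. The wrist camera is an equidistant fisheye: a pixel r from the principal point sees the ray r / f radians off the axis. A picture is of the moment at which its call begins: read the wrist's pose just before it. camera_info takes no time and is no camera call; for the wrist camera it gives the pose at the moment of the call.
- r.job_done(): hands the job in, once; it reports no verdict.
The state is a dict: "time": time; "joints": joint angles; "dq": joint speeds; "tau": joint torques, N m; "ee_pos": TCP position; "ee_rot": TCP orientation; "wrist_force": force on the tool from outside, world axes, zero at the start; "torque": the same for the moment, N m; "width": opening from 0.0 (shut) to 1.0 (fully open).
Only numpy, scipy, OpenCV 4.12 (cv2) and the standard library are available. Lean on these libraries where they do the work, as an engineer would, in place of code of your own. Each camera call takes 0.05 s, during which the arm holds its last target.

TASK

Take the stack of freshly fired test pieces apart from the top down and set each piece on the middle of the trivet of its own colour: the white egg cup first, then the yellow dish, the blue dish and last the brown dish. Keep every piece the way up it is, put it down rather than dropping it, and leave the jar of beads and the clay spoon where they are.

Things in the scene. Friction and masses are not known exactly. Their poses are not given: they have to be found in the camera images.
- egg_cup: White porcelain egg cup standing upright on top of the stack, 52 mm high: round foot 38 mm across, narrow waist, and above 21 mm a straight-sided round cup 42 mm in outer diameter up to the rim (wall 4 mm). Grip the cup part from outside. Origin at the centre of its underside, z up. About 60 g.
- yellow_dish: Yellow dish: straight-sided round dish lying mouth down, so that it is in effect a closed upright cylinder with a flat top, 54 mm in diameter and 30 mm high, yellow glaze with a thin cream band near its lower edge. Third from the bottom of the stack, under the egg cup. Origin at the centre of its underside, z up. About 100 g.
- blue_dish: Blue dish: straight-sided round dish lying mouth down, so that it is in effect a closed upright cylinder with a flat top, 66 mm in diameter and 30 mm high, blue glaze with a thin cream band near its lower edge. Second from the bottom of the stack, under the yellow dish. Origin at the centre of its underside, z up. About 150 g.
- brown_dish: Brown oblong dish lying mouth down, in effect a closed flat block 104 mm long (its own x), 64 mm wide (its own y) and 30 mm high, rounded edges. Bottom of the stack, under the blue dish; it stands on a fixed round cream kiln bat 140 mm across and 15 mm high. Origin at the centre of its underside, z up. About 240 g. It may end at any yaw.
- trivet_white: White trivet: dark metal disc 116 mm across and 8 mm high, fixed, its top covered but for an 8 mm dark border by a tile disc 100 mm across in the white glaze. Origin at the centre of its underside; its top is 8 mm above that; z up. It lies flat on the shelf (height 0).
- trivet_yellow: Yellow trivet: dark metal disc 116 mm across and 8 mm high, fixed, its top covered but for an 8 mm dark border by a tile disc 100 mm across in the yellow glaze. Origin at the centre of its underside; its top is 8 mm above that; z up. It lies flat on the shelf (height 0).
- trivet_blue: Blue trivet: dark metal disc 116 mm across and 8 mm high, fixed, its top covered but for an 8 mm dark border by a tile disc 100 mm across in the blue glaze. Origin at the centre of its underside; its top is 8 mm above that; z up. It lies flat on the shelf (height 0).
- trivet_brown: Brown trivet: dark metal disc 116 mm across and 8 mm high, fixed, its top covered but for an 8 mm dark border by a tile disc 100 mm across in the brown glaze. Origin at the centre of its underside; its top is 8 mm above that; z up. It lies flat on the shelf (height 0).
- bead_jar: Bystander: clear round jar of coloured glass beads with an aluminium lid, 60 mm across, 74 mm high, loose, standing beyond the work. Origin at the centre of its underside.
- clay_spoon: Bystander: brown clay spoon lying on the shelf at the right-hand side, 141 mm long along its own x (from -80 to +61 mm, bowl 42 mm across at +x), 10 mm high, loose. Origin on its underside, on its centre line.

How it is judged:
By the outcome, as a careful person would: the job done as asked, in the order asked, and still so for the second after the job is handed in, with the robot touching nothing.
It also fails if it takes over 125 s, if anything falls off the work surface, if the arm or the gripper's body presses on something with over 40 N, if the wrist force passes 120 N, or if a joint passes its speed limit or range.

## Working session

There is one attempt and no reset: what is moved stays moved. The work goes in short steps, Python scripts to look and compute and a tool call to move; the robot and the scene stay as the last step left them, time stands still between calls to the robot, and variables do not carry over. Pictures are saved under pics/ and viewed, and the job is handed in when it is done.

Besides the shell and the picture viewer there is one more tool, called after "Call:" by a JSON object that holds its "api" and its "payload". arm_command: Moves the arm, as the interface text tells. Its arguments: {"type":"object","properties":{"moves":{"type":"array","items":{"type":"object","properties":{"hand":{"type":"number"},"dx":{"type":"number"},"dy":{"type":"number"},"dz":{"type":"number"},"ax":{"type":"number"},"ay":{"type":"number"},"az":{"type":"number"}}}}},"required":["moves"]}

```bash
mkdir -p pics; ls; python3 - <<'E'
from station import r, eyes
import cv2
s=r.state(); print({k:s[k] for k in ['time','joints','ee_pos','ee_rot','width','wrist_force']})
for n in ['scene','top']:
    p,d=eyes.grab_frame(n); cv2.imwrite(f'pics/{n}0.png',p[...,::-1]); i=eyes.camera_info(n); print(n,i)
E
```

```text
pics
{'time': 0.0, 'joints': array([ 1.14649229e+00,  2.07432606e-01,  1.54298749e+00,  1.69648661e-05,
        1.39350986e+00, -1.50474994e-01]), 'ee_pos': array([155.13393621, 552.80698373, 202.60278781]), 'ee_rot': array([-0.42869888, -3.11151836,  0.00351266]), 'width': 1.000022360845959, 'wrist_force': array([-0.398377  , -0.50592248, -0.34626261])}
scene {'fx': 476.3832467864674, 'fy': 476.3832467864674, 'cx': 323.18531716350526, 'cy': 237.57121231592774, 'cam_to_world': array([[-3.38459380e-01, -5.46757178e-01,  7.65834079e-01,
         1.37303219e+03],
       [ 9.40947803e-01, -1.89818270e-01,  2.80332404e-01,
         2.33517658e+02],
       [-7.90445457e-03,  8.15491026e-01,  5.78715739e-01,
         6.66155729e+02],
       [ 0.00000000e+00,  0.00000000e+00,  0.00000000e+00,
         1.00000000e+00]])}
top {'fx': 484.7516223837237, 'fy': 484.7516223837237, 'cx': 316.1782531532069, 'cy': 238.81441315536514, 'cam_to_world': array([[ 2.79424769e-02,  9.93464007e-01, -1.10672873e-01,
         4.71129781e+02],
       [-9.99336891e-01,  3.03488070e-02,  2.01178428e-02,
        -3.62118944e+01],
       [ 2.33451424e-02,  1.10037342e-01,  9.93653253e-01,
         1.35003564e+03],
       [ 0.00000000e+00,  0.00000000e+00,  0.00000000e+00,
         1.00000000e+00]])}
```

View pics/scene0.png

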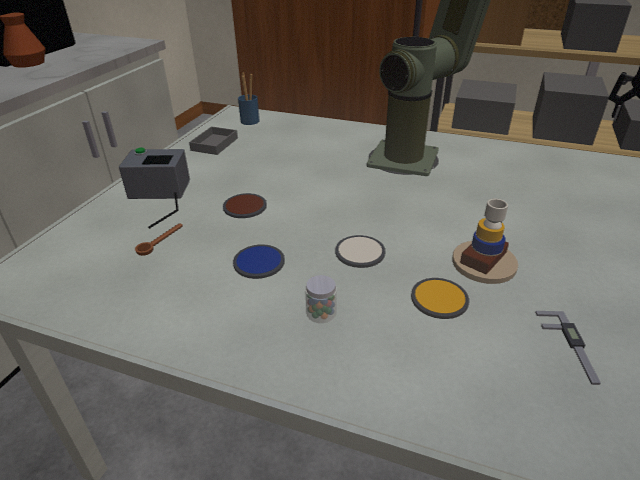

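View pics/top0.png

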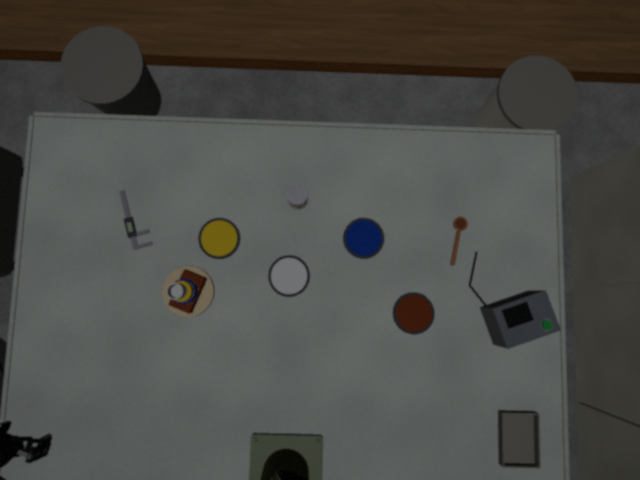

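The top view shows the trivets: yellow (219,238), white (289,276), blue (364,238) and brown (413,313). The stack is at (183,291), the jar at (297,197) and the spoon at (457,240). Next I'll measure these positions.

```bash
cat > h.py <<'E'
from station import r, eyes
import numpy as np, cv2
from scipy.spatial.transform import Rotation as R
def ray(i,u,v):
    d=np.array([(u-i['cx'])/i['fx'],-(v-i['cy'])/i['fy'],-1.]); T=i['cam_to_world']; return T[:3,3],T[:3,:3]@d
def atz(i,u,v,z):
    o,d=ray(i,u,v); return o+d*(z-o[2])/d[2]
def cloud(i,d):
    v,u=np.mgrid[:480,:640]; P=np.stack([(u-i['cx'])/i['fx']*d,-(v-i['cy'])/i['fy']*d,-d],-1)
    T=i['cam_to_world']; W=P@T[:3,:3].T+T[:3,3]; W[d==0]=np.nan; return W
def proj(i,p):
    T=i['cam_to_world']; c=T[:3,:3].T@(np.array(p)-T[:3,3]); return i['cx']-i['fx']*c[0]/c[2], i['cy']+i['fy']*c[1]/c[2]
E
python3 - <<'E'
from h import *
seeds={'scene':dict(yellow=(440,297),white=(360,250),blue=(259,261),brown=(245,205)),'top':dict(yellow=(219,238),white=(289,276),blue=(364,238),brown=(413,313))}
for n in seeds:
    p,d=eyes.grab_frame(n);i=eyes.camera_info(n)
    W=cloud(i,d)
    big=cv2.resize(p,None,fx=4,fy=4,interpolation=cv2.INTER_CUBIC)
    for k,(u,v) in seeds[n].items():
        c=p[v-2:v+3,u-2:u+3].reshape(-1,3).mean(0)
        # whole disc (tile) mask by colour similarity
        m=(np.linalg.norm(p.astype(float)-c,axis=2)<28).astype(np.uint8)
        nl,lab,st,ce=cv2.connectedComponentsWithStats(m)
        l=lab[v,u]; 
        pts=np.argwhere(lab==l)[:,::-1]
        # reproject each at z=8
        w=np.array([atz(i,a,b,8)[:2] for a,b in pts]); 
        (cx,cy),rad=cv2.minEnclosingCircle(w.astype(np.float32))
        print(n,k,'mean',w.mean(0).round(1),'circ',round(cx,1),round(cy,1),round(rad,1),'depth z',np.nanmedian(W[lab==l],0).round(1))
    if n=='scene': x=slice(180,290),slice(440,530)
    else: x=slice(260,325),slice(155,225)
    cr=p[x]; cv2.imwrite(f'pics/{n}_c.png',cv2.resize(cr,None,fx=6,fy=6,interpolation=cv2.INTER_CUBIC)[...,::-1])
    # stack levels
    Z=W[x].reshape(-1,3)
    for lo,hi in [(10,22),(38,52),(68,82),(98,112),(120,165)]:
        q=Z[(Z[:,2]>lo)&(Z[:,2]<hi)]
        if len(q): print(n,lo,hi,len(q),np.median(q,0).round(1),q.min(0).round(0),q.max(0).round(0))
E
```

```text
scene yellow mean [617.  207.9] circ 615.3 207.3 49.4 depth z [617.5 208.    7.8]
scene white mean [517.7  10.3] circ 517.0 9.7 49.0 depth z [518.4  10.5   8. ]
scene blue mean [ 629.  -194.8] circ 627.6 -195.4 50.4 depth z [ 629.2 -194.7    8.1]
scene brown mean [ 424.9 -336.3] circ 424.1 -336.6 51.4 depth z [ 425.2 -336.     8. ]
scene 10 22 1045 [494.7 302.1  14.3] [409. 201.  10.] [592. 353.  22.]
scene 38 52 423 [500.5 272.9  43.9] [428. 234.  38.] [526. 326.  52.]
scene 68 82 246 [489.8 282.6  74.4] [449. 250.  68.] [504. 314.  82.]
scene 98 112 263 [480.  277.5 104.4] [448. 253.  98.] [495. 306. 112.]
scene 120 165 444 [479.9 282.3 145.2] [446. 262. 121.] [490. 303. 158.]
top yellow mean [615.1 207.3] circ 615.3 207.3 48.9 depth z [614.9 207.2   9. ]
top white mean [516.4   9.9] circ 516.4 9.7 48.4 depth z [516.4  10.    9. ]
top blue mean [ 628. -195.] circ 628.0 -195.0 50.7 depth z [ 628.  -194.4    8.7]
top brown mean [ 423.8 -336.8] circ 423.9 -337.0 51.6 depth z [ 423.9 -336.3    8.7]
top 10 22 942 [463.6 260.7  15.5] [399. 212.  10.] [535. 350.  22.]
top 38 52 448 [480.4 268.9  45.2] [411. 232.  38.] [525. 324.  52.]
top 68 82 119 [469.5 262.3  75.9] [435. 247.  69.] [500. 302.  82.]
top 98 112 157 [466.7 264.6 105. ] [441. 252.  99.] [494. 292. 111.]
top 120 165 271 [467.7 284.5 137.4] [449. 259. 122.] [488. 301. 164.]
```

View crops.

View pics/scene_c.png

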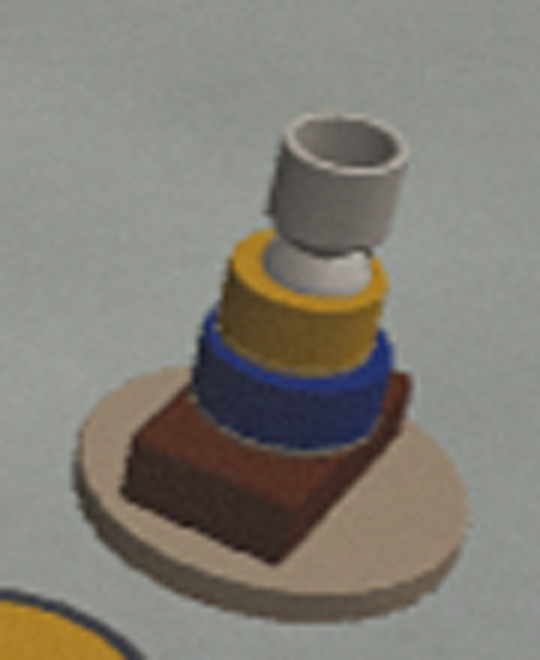

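View pics/top_c.png

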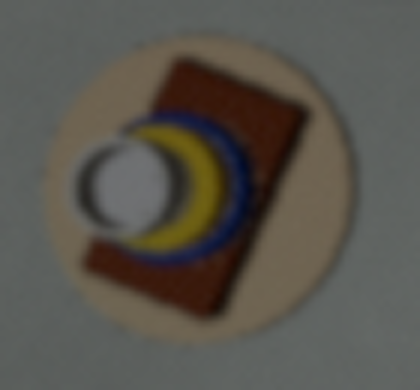

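```bash
python3 - <<'E'
from h import *
from scipy.optimize import least_squares
p,d=eyes.grab_frame('scene');i=eyes.camera_info('scene');W=cloud(i,d)
j=eyes.camera_info('top')
x=slice(180,290),slice(440,530);Z=W[x].reshape(-1,3);C=p[x].reshape(-1,3).astype(float)
for nm,lo,hi,Rr in [('egg',130,152,21),('yel',80,99,27),('blu',50,69,33)]:
    q=Z[(Z[:,2]>lo)&(Z[:,2]<hi)&(np.hypot(Z[:,0]-475,Z[:,1]-277)<70)]
    f=lambda c:np.hypot(q[:,0]-c[0],q[:,1]-c[1])-Rr
    s=least_squares(f,[470,277],loss='soft_l1',f_scale=1.5)
    print(nm,len(q),s.x.round(1),np.abs(s.fun).mean().round(2))
print('egg rim top',atz(j,175.8,291.3,157),'scene',atz(i,497.8,203.8,157))
# brown top corners from top crop / scene crop
for u,v in [(183,58),(308,108),(212,318),(85,265)]: print('brown top',atz(j,155+u/6,260+v/6,45)[:2].round(1))
for u,v in [(135,440),(290,497),(410,378)]: print('brown scene',atz(i,440+u/6,180+v/6,45)[:2].round(1))
# bat
for u,v in [(200,185)]: print('bat top',atz(j,155+200/6,260+188/6,15)[:2].round(1))
s=r.state();print(R.from_rotvec(s['ee_rot']).as_matrix().round(3))
E
```

```text
egg 282 [467.2 282.5] 1.86
yel 197 [466.1 280.1] 1.06
blu 232 [466. 282.] 1.05
egg rim top [465.2556122  277.26179721 157.        ] scene [470.34517538 283.1971004  157.        ]
brown top [522.9 284.4]
brown top [502.2 227.8]
brown top [408.7 265.1]
brown top [430.3 322.1]
brown scene [508.  234.7]
brown scene [523.7 289.1]
brown scene [436.5 325.5]
bat top [465.4 280.7]
[[-0.963  0.27  -0.   ]
 [ 0.27   0.963 -0.001]
 [ 0.    -0.001 -1.   ]]
```

Call:
{"api": "arm_command", "payload": {"moves": [{"dx": -373,"dy": -178,"dz": -100,"az": 6},{"dx": -373,"dy": -178,"dz": -100,"az": 6},{"dx": -373,"dy": -178,"dz": -100,"az": 6},{"dx": -373,"dy": -178,"dz": -100,"az": 6},{"dx": -373,"dy": -178,"dz": -100,"az": 6},{"dx": -373,"dy": -178,"dz": -100,"az": 6},{"dx": -373,"dy": -178,"dz": -100,"az": 6},{"dx": -373,"dy": -178,"dz": -100,"az": 6},{"dx": -373,"dy": -178,"dz": -100,"az": 6}]}}

```text
invalid input
```

```bash
python3 - <<'E'
from h import *
s=r.state();print(s['time'],s['ee_pos'],R.from_rotvec(s['ee_rot']).as_matrix().round(3))
i=eyes.camera_info('wrist');print(i)
p,d=eyes.grab_frame('wrist');cv2.imwrite('pics/w1.png',p[...,::-1])
E
```

```text
0.25 [155.32466449 553.21278634 203.21245602] [[-0.963  0.27  -0.   ]
 [ 0.27   0.963 -0.001]
 [ 0.    -0.001 -1.   ]]
{'fx': 371.64829954431775, 'fy': 371.64829954431775, 'cx': 319.35512898893865, 'cy': 242.8963118563787, 'cam_to_world': array([[ 2.70702991e-01, -9.12379844e-01, -3.07055224e-01,
         7.51504184e+01],
       [ 9.62662842e-01,  2.56437593e-01,  8.67180143e-02,
         5.76096536e+02],
       [-3.79265751e-04, -3.19065480e-01,  9.47732597e-01,
         3.73747408e+02],
       [ 0.00000000e+00,  0.00000000e+00,  0.00000000e+00,
         1.00000000e+00]])}
```

View pics/w1.png

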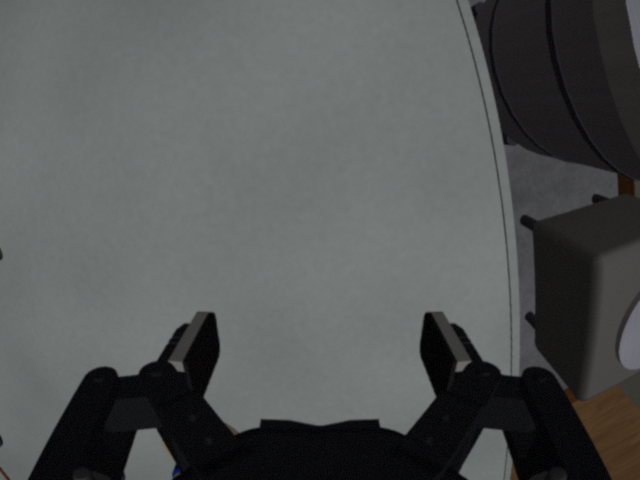

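Call:
{"api": "arm_command", "payload": {"moves": [{"hand": 0,"dx": -373,"dy": -178,"dz": -100,"ax": 0,"ay": 0,"az": 6},{"hand": 0,"dx": -373,"dy": -178,"dz": -100,"ax": 0,"ay": 0,"az": 6},{"hand": 0,"dx": -373,"dy": -178,"dz": -100,"ax": 0,"ay": 0,"az": 6},{"hand": 0,"dx": -373,"dy": -178,"dz": -100,"ax": 0,"ay": 0,"az": 6},{"hand": 0,"dx": -373,"dy": -178,"dz": -100,"ax": 0,"ay": 0,"az": 6},{"hand": 0,"dx": -373,"dy": -178,"dz": -100,"ax": 0,"ay": 0,"az": 6},{"hand": 0,"dx": -373,"dy": -178,"dz": -100,"ax": 0,"ay": 0,"az": 6},{"hand": 0,"dx": -373,"dy": -178,"dz": -100,"ax": 0,"ay": 0,"az": 6},{"hand": 0,"dx": -373,"dy": -178,"dz": -100,"ax": 0,"ay": 0,"az": 6}]}}

```text
time: 1.42
ee_pos: [465.9, 281.3, 303.0]
ee_rot: [-0.591, -3.084, 0.001]
wrist_force: [-0.2, -0.2, 0.6]
width: 1.0
```

```bash
cat > w.py <<'E'
from h import *
import sys
n=sys.argv[1]
s=r.state();print(s['time'],s['ee_pos'].round(1),R.from_rotvec(s['ee_rot']).as_matrix().round(3).tolist())
i=eyes.camera_info('wrist')
p,d=eyes.grab_frame('wrist');cv2.imwrite(f'pics/{n}.png',p[...,::-1]);np.savez('last.npz',p=p,d=d,T=i['cam_to_world'])
E
python3 w.py w2
```

```text
1.425 [465.9 281.3 303. ] [[-0.929, 0.37, -0.002], [0.37, 0.929, -0.001], [0.001, -0.001, -1.0]]
```

View pics/w2.png

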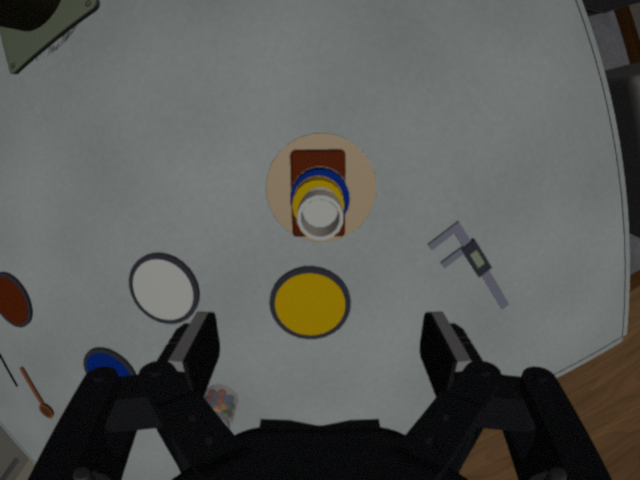

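```bash
cat >> h.py <<'E'
def fray(i,T,u,v):
    x=(u-i['cx'])/i['fx'];y=(v-i['cy'])/i['fy'];t=np.hypot(x,y);k=np.sin(t)/t if t>1e-9 else 1
    return T[:3,3],T[:3,:3]@np.array([x*k,-y*k,-np.cos(t)])
def fatz(i,T,u,v,z):
    o,d=fray(i,T,u,v);return (o+d*(z-o[2])/d[2])[:2]
E
python3 - <<'E'
import cv2
p=cv2.imread('pics/w2.png')[125:250,255:390];cv2.imwrite('pics/w2c.png',cv2.resize(p,None,fx=4.6,fy=4.6,interpolation=cv2.INTER_CUBIC))
E
```

```text
(no output)
```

View pics/w2c.png

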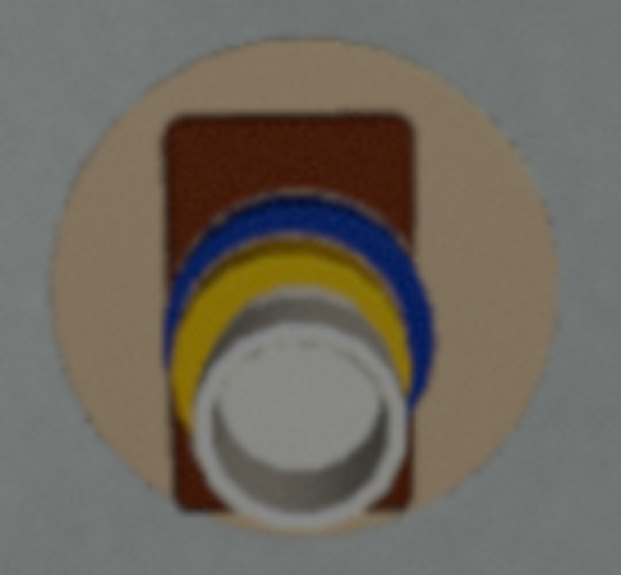

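```bash
python3 - <<'E'
from h import *
T=np.load('last.npz')['T'];i=eyes.camera_info('wrist')
g=lambda u,v,z:fatz(i,T,255+u/4.6,125+v/4.6,z).round(1)
print('egg',g(299,426,157),'dia',np.linalg.norm(g(191,426,157)-g(407,426,157)),np.linalg.norm(g(299,322,157)-g(299,530,157)))
print('yel L,R',g(169,355,105),g(413,355,105)); print('blue',g(164,332,75),g(436,332,75))
print('brown corners',[g(a,b,45).tolist() for a,b in [(166,114),(413,114),(411,512),(176,512)]])
print('bat',g(304,285,15))
s=r.state();t=s['ee_pos'];M=R.from_rotvec(s['ee_rot']).as_matrix()
e=np.append(g(299,426,157),143);print('tool shift to egg grasp', (M.T@(e-t)).round(1))
# check trivets: yellow, white px centres in w2
for nm,u,v in [('yel',310.5,302.5),('white',165,288)]: print(nm,fatz(i,T,u,v,8).round(1))
E
```

```text
egg [465.6 282.1] dia 41.335819817683586 41.242938789567376
yel L,R [452.6 256.5] [472.5 306.5]
blue [452.1 253. ] [476.1 313.1]
brown corners [[405.5, 270.5], [428.3, 327.7], [525.5, 290.2], [502.6, 232.7]]
bat [463.8 284.4]
tool shift to egg grasp [ -0.3   0.7 159.8]
yel [611.3 209.9]
white [514.6  16.8]
```

The wrist view agrees: rim centre at (320,218), which is about (466,282), with the brown dish square to the tool. Descending to the egg cup.

Call:
{"api": "arm_command", "payload": {"moves": [{"hand": 0,"dx": 0,"dy": 0.7,"dz": 60,"ax": 0,"ay": 0,"az": 0},{"hand": 0,"dx": 0,"dy": 0.7,"dz": 120,"ax": 0,"ay": 0,"az": 0},{"hand": 0,"dx": 0,"dy": 0.7,"dz": 160,"ax": 0,"ay": 0,"az": 0},{"hand": 0,"dx": 0,"dy": 0.7,"dz": 184,"ax": 0,"ay": 0,"az": 0},{"hand": 0,"dx": 0,"dy": 0.7,"dz": 184,"ax": 0,"ay": 0,"az": 0},{"hand": 255,"dx": 0,"dy": 0.7,"dz": 184,"ax": 0,"ay": 0,"az": 0},{"hand": 255,"dx": 0,"dy": 0.7,"dz": 184,"ax": 0,"ay": 0,"az": 0},{"hand": 255,"dx": 0,"dy": 0.7,"dz": 184,"ax": 0,"ay": 0,"az": 0},{"hand": 255,"dx": 0,"dy": 0.7,"dz": 184,"ax": 0,"ay": 0,"az": 0}]}}

```text
time: 2.6
ee_pos: [466.7, 282.7, 121.2]
ee_rot: [0.59, 3.084, 0.001]
wrist_force: [-1.2, -1.5, 6.0]
width: 0.46
```

```bash
python3 w.py w3
```

```text
2.6 [466.7 282.7 121.2] [[-0.93, 0.369, 0.002], [0.369, 0.93, 0.001], [-0.001, 0.001, -1.0]]
```

View pics/w3.png

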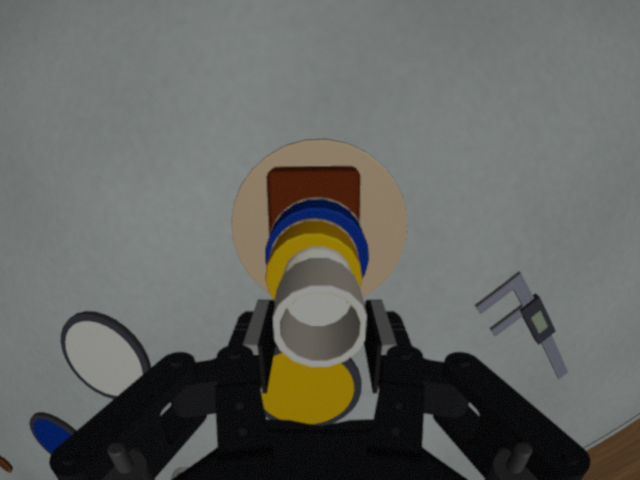

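Call:
{"api": "arm_command", "payload": {"moves": [{"hand": 255,"dx": 0,"dy": 0,"dz": 0,"ax": 0,"ay": 0,"az": 0},{"hand": 255,"dx": 0,"dy": 0,"dz": -10,"ax": 0,"ay": 0,"az": 0},{"hand": 255,"dx": 0,"dy": 0,"dz": -30,"ax": 0,"ay": 0,"az": 0},{"hand": 255,"dx": 0,"dy": 0,"dz": -60,"ax": 0,"ay": 0,"az": 0}]}}

```text
time: 3.15
ee_pos: [465.6, 282.2, 181.1]
ee_rot: [-0.59, -3.085, 0.001]
wrist_force: [-0.8, 0.2, -0.7]
width: 0.455
```

```bash
python3 w.py w4; python3 - <<'E'
from h import *
s=r.state();t=s['ee_pos'];M=R.from_rotvec(s['ee_rot']).as_matrix()
print((M.T@(np.array([517,10,t[2]])-t)).round(1),s['wrist_force'].round(1),s['width'])
E
```

```text
3.15 [465.6 282.2 181.1] [[-0.929, 0.369, -0.001], [0.369, 0.929, -0.0], [0.001, -0.001, -1.0]]
[-145.6 -236.7   -0.5] [1.3 0.7 2.1] 0.45730281686644336
```

View pics/w4.png

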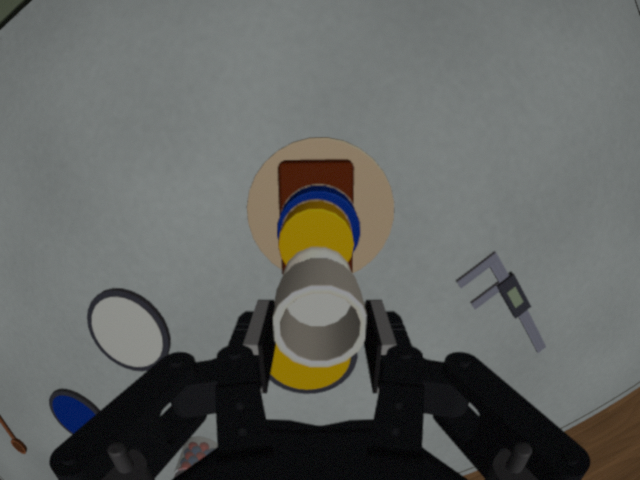

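```bash
python3 - <<'E'
from h import *
T=np.load('last.npz')['T'];i=eyes.camera_info('wrist')
print(fatz(i,T,320,326,218),np.linalg.norm(fatz(i,T,273,326,218)-fatz(i,T,367,326,218)))
E
```

```text
[464.11076918 283.29008332] 39.4892808935219
```

Call:
{"api": "arm_command", "payload": {"moves": [{"hand": 255,"dx": -145.6,"dy": -236.7,"dz": 0,"ax": 0,"ay": 0,"az": 0},{"hand": 255,"dx": -145.6,"dy": -236.7,"dz": 0,"ax": 0,"ay": 0,"az": 0},{"hand": 255,"dx": -145.6,"dy": -236.7,"dz": 0,"ax": 0,"ay": 0,"az": 0},{"hand": 255,"dx": -145.6,"dy": -236.7,"dz": 0,"ax": 0,"ay": 0,"az": 0},{"hand": 255,"dx": -145.6,"dy": -236.7,"dz": 0,"ax": 0,"ay": 0,"az": 0},{"hand": 255,"dx": -145.6,"dy": -236.7,"dz": 60,"ax": 0,"ay": 0,"az": 0},{"hand": 255,"dx": -145.6,"dy": -236.7,"dz": 110,"ax": 0,"ay": 0,"az": 0},{"hand": 255,"dx": -145.6,"dy": -236.7,"dz": 140,"ax": 0,"ay": 0,"az": 0},{"hand": 255,"dx": -145.6,"dy": -236.7,"dz": 150,"ax": 0,"ay": 0,"az": 0},{"hand": 255,"dx": -145.6,"dy": -236.7,"dz": 150,"ax": 0,"ay": 0,"az": 0}]}}

```text
time: 4.45
ee_pos: [518.3, 10.5, 36.1]
ee_rot: [0.588, 3.079, 0.008]
wrist_force: [0.5, 0.5, -0.9]
width: 0.455
```

```bash
cat > tgt.py <<'E'
from h import *
import sys
s=r.state();t=s['ee_pos'];M=R.from_rotvec(s['ee_rot']).as_matrix()
P=[float(a) for a in sys.argv[1:4]]
print('pos',t.round(1),'shift',(M.T@(np.array(P)-t)).round(1),'F',s['wrist_force'].round(1),'w',s['width'],s['time'])
E
python3 tgt.py 517 10 22; python3 w.py w5
```

```text
pos [518.3  10.5  36.1] shift [ 1.1 -1.1 14.1] F [ 0.5  0.5 -0.9] w 0.45527883235773875 4.45
4.45 [518.3  10.5  36.1] [[-0.93, 0.369, 0.008], [0.369, 0.93, 0.003], [-0.006, 0.006, -1.0]]
```

View pics/w5.png

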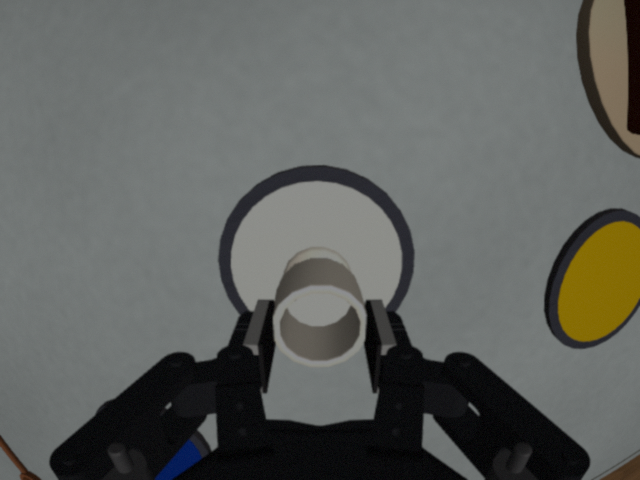

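```bash
cat > disc.py <<'E'
from h import *
import sys
# fit outer dark disc edge points (given as u,v pairs) at z=8 -> centre
from scipy.optimize import least_squares
def fit(pts,Rr=58,z=8):
    z_=np.load('last.npz');T=z_['T'];i=eyes.camera_info('wrist')
    w=np.array([fatz(i,T,u,v,z) for u,v in pts])
    s=least_squares(lambda c:np.hypot(w[:,0]-c[0],w[:,1]-c[1])-Rr,w.mean(0))
    return s.x.round(1),s.fun.round(1)
E
python3 - <<'E'
from disc import *
print(fit([(219,258),(413,258),(316,166),(247,190),(386,191)]))
E
```

```text
(array([515.6,   9.9]), array([-1. , -1. , -0.5,  0.5,  0.5]))
```

Call:
{"api": "arm_command", "payload": {"moves": [{"hand": 255,"dx": 0.8,"dy": -1.3,"dz": 8,"ax": 0,"ay": 0,"az": 0},{"hand": 255,"dx": 0.8,"dy": -1.3,"dz": 11,"ax": 0,"ay": 0,"az": 0},{"hand": 255,"dx": 0.8,"dy": -1.3,"dz": 12,"ax": 0,"ay": 0,"az": 0},{"hand": 255,"dx": 0.8,"dy": -1.3,"dz": 12,"ax": 0,"ay": 0,"az": 0}]}}

```text
time: 5.0
ee_pos: [518.3, 9.6, 25.2]
ee_rot: [0.588, 3.076, 0.008]
wrist_force: [0.6, -0.3, -1.0]
width: 0.458
```

```bash
python3 tgt.py 517.2 9.3 22;
```

```text
pos [518.3   9.6  25.2] shift [ 0.9 -0.7  3.2] F [ 0.6 -0.3 -1. ] w 0.4576733165300994 5.0
```

Call:
{"api": "arm_command", "payload": {"moves": [{"hand": 255,"dx": 0.9,"dy": -0.7,"dz": 1,"ax": 0,"ay": 0,"az": 0},{"hand": 255,"dx": 0.9,"dy": -0.7,"dz": 1.5,"ax": 0,"ay": 0,"az": 0},{"hand": 255,"dx": 0.9,"dy": -0.7,"dz": 1.5,"ax": 0,"ay": 0,"az": 0}]}}

```text
time: 5.38
ee_pos: [517.7, 9.0, 24.2]
ee_rot: [0.588, 3.076, 0.007]
wrist_force: [-0.1, -1.4, 2.6]
width: 0.46
```

Call:
{"api": "arm_command", "payload": {"moves": [{"hand": 255,"dx": 0,"dy": 0,"dz": 1,"ax": 0,"ay": 0,"az": 0},{"hand": 255,"dx": 0,"dy": 0,"dz": 1,"ax": 0,"ay": 0,"az": 0}]}}

```text
time: 5.62
ee_pos: [518.2, 8.8, 24.1]
ee_rot: [0.587, 3.075, 0.007]
wrist_force: [-1.9, -1.5, 7.0]
width: 0.455
```

Call:
{"api": "arm_command", "payload": {"moves": [{"hand": 120,"dx": 0,"dy": 0,"dz": 0,"ax": 0,"ay": 0,"az": 0},{"hand": 60,"dx": 0,"dy": 0,"dz": 0,"ax": 0,"ay": 0,"az": 0},{"hand": 0,"dx": 0,"dy": 0,"dz": 0,"ax": 0,"ay": 0,"az": 0},{"hand": 0,"dx": 0,"dy": 0,"dz": 0,"ax": 0,"ay": 0,"az": 0},{"hand": 0,"dx": 0,"dy": 0,"dz": -10,"ax": 0,"ay": 0,"az": 0},{"hand": 0,"dx": 0,"dy": 0,"dz": -60,"ax": 0,"ay": 0,"az": 0},{"hand": 0,"dx": 0,"dy": 0,"dz": -120,"ax": 0,"ay": 0,"az": 0},{"hand": 0,"dx": 0,"dy": 0,"dz": -160,"ax": 0,"ay": 0,"az": 0}]}}

```text
time: 6.62
ee_pos: [517.6, 8.3, 188.1]
ee_rot: [0.586, 3.07, 0.007]
wrist_force: [0.6, 0.1, 0.2]
width: 1.002
```

```bash
python3 w.py w6;python3 tgt.py 466 281 182; python3 - <<'E'
from h import *
# turn (deg, tool axes) to the ideal down orientation with tool y at 68.3deg
s=r.state();M=R.from_rotvec(s['ee_rot']);a=np.radians(68.3);y=np.array([np.cos(a),np.sin(a),0]);z=np.array([0,0,-1.]);x=np.cross(y,z)
print((M.inv()*R.from_matrix(np.stack([x,y,z],1))).as_rotvec(degrees=True).round(2))
E
```

```text
6.625 [517.6   8.3 188.1] [[-0.929, 0.368, 0.017], [0.369, 0.93, 0.002], [-0.015, 0.008, -1.0]]
pos [521.    7.8 193.8] shift [152.1 233.6  10.4] F [ 2.2 -0.5  3.2] w 0.9964004806577926 6.675
[0.56 1.38 0.09]
```

View pics/w6.png

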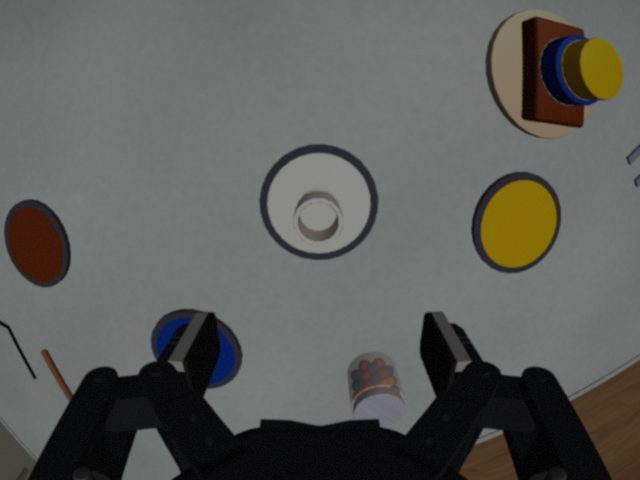

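Call:
{"api": "arm_command", "payload": {"moves": [{"hand": 0,"dx": 75,"dy": 117,"dz": -66,"ax": 0.5,"ay": 1.4,"az": 0},{"hand": 0,"dx": 152,"dy": 233,"dz": -66,"ax": 0.5,"ay": 1.4,"az": 0},{"hand": 0,"dx": 152,"dy": 233,"dz": -66,"ax": 0.5,"ay": 1.4,"az": 0},{"hand": 0,"dx": 152,"dy": 233,"dz": -66,"ax": 0.5,"ay": 1.4,"az": 0},{"hand": 0,"dx": 152,"dy": 233,"dz": -66,"ax": 0.5,"ay": 1.4,"az": 0},{"hand": 0,"dx": 152,"dy": 233,"dz": -66,"ax": 0.5,"ay": 1.4,"az": 0},{"hand": 0,"dx": 152,"dy": 233,"dz": -66,"ax": 0.5,"ay": 1.4,"az": 0},{"hand": 0,"dx": 152,"dy": 233,"dz": -66,"ax": 0.5,"ay": 1.4,"az": 0}]}}

```text
time: 7.68
ee_pos: [464.0, 279.1, 258.0]
ee_rot: [-0.592, -3.085, -0.001]
wrist_force: [0.3, -0.4, 0.5]
width: 1.002
```

```bash
cat >> tgt.py <<'E'
M=R.from_rotvec(s['ee_rot']);a=np.radians(68.3);y=np.array([np.cos(a),np.sin(a),0]);z=np.array([0,0,-1.]);x=np.cross(y,z)
print('turn',(M.inv()*R.from_matrix(np.stack([x,y,z],1))).as_rotvec(degrees=True).round(2))
E
python3 w.py w7;python3 tgt.py 466 281 75; python3 - <<'E'
import cv2
p=cv2.imread('pics/w7.png')[125:275,245:395];cv2.imwrite('pics/w7c.png',cv2.resize(p,None,fx=4,fy=4,interpolation=cv2.INTER_CUBIC))
E
```

```text
7.675 [464.  279.1 258. ] [[-0.929, 0.37, -0.001], [0.37, 0.929, 0.0], [0.001, 0.0, -1.0]]
pos [464.  279.1 258. ] shift [ -1.3   2.4 183. ] F [ 0.  -0.4 -0.3] w 1.0009854537035632 7.725
turn [ 0.02 -0.05 -0.03]
```

View pics/w7c.png

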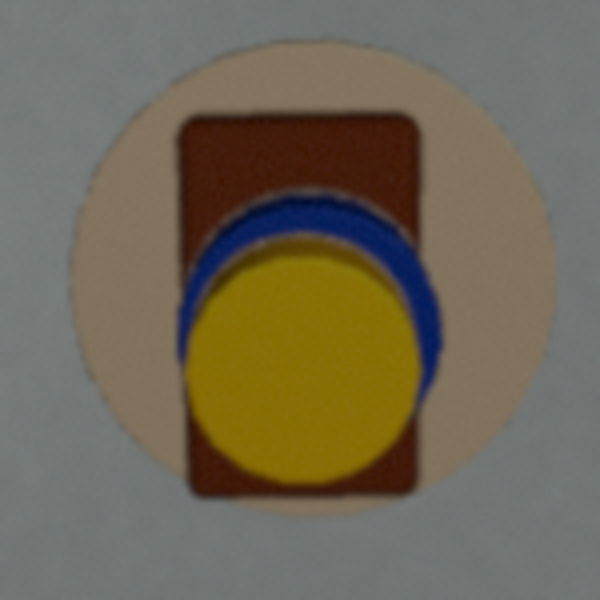

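```bash
python3 - <<'E'
from h import *
T=np.load('last.npz')['T'];i=eyes.camera_info('wrist')
g=lambda u,v,z:fatz(i,T,245+u/4,125+v/4,z).round(1)
print('yel',g(303.5,369.5,105),np.linalg.norm(g(186,369,105)-g(421,369,105)),np.linalg.norm(g(303,253,105)-g(303,486,105)))
print('blu L R',g(178,330,75),g(442,330,75))
s=r.state();t=s['ee_pos'];M=R.from_rotvec(s['ee_rot']).as_matrix()
for c in [g(303.5,369.5,105),(g(178,330,75)+g(442,330,75))/2]:print((M.T@(np.append(c,75)-t)).round(1))
print('brown',[g(a,b,45).tolist() for a,b in [(180,114),(418,114),(418,496),(188,496)]])
E
```

```text
yel [465.7 280.2] 52.96036253652348 54.31620384378864
blu L R [452.3 252.7] [476.2 312.6]
[ -1.3   1.6 183. ]
[  0.9   3.3 183. ]
brown [[405.2, 270.4], [427.8, 327.2], [525.2, 290.7], [501.8, 232.1]]
```

Call:
{"api": "arm_command", "payload": {"moves": [{"hand": 0,"dx": -1.3,"dy": 1.6,"dz": 60,"ax": 0,"ay": 0,"az": 0},{"hand": 0,"dx": -1.3,"dy": 1.6,"dz": 120,"ax": 0,"ay": 0,"az": 0},{"hand": 0,"dx": -1.3,"dy": 1.6,"dz": 165,"ax": 0,"ay": 0,"az": 0},{"hand": 0,"dx": -1.3,"dy": 1.6,"dz": 180,"ax": 0,"ay": 0,"az": 0},{"hand": 0,"dx": -1.3,"dy": 1.6,"dz": 187,"ax": 0,"ay": 0,"az": 0},{"hand": 0,"dx": -1.3,"dy": 1.6,"dz": 187,"ax": 0,"ay": 0,"az": 0}]}}

```text
time: 8.48
ee_pos: [467.2, 280.6, 72.5]
ee_rot: [0.592, 3.084, 0.003]
wrist_force: [-0.6, 0.3, 0.4]
width: 1.001
```

```bash
python3 w.py w8;python3 tgt.py 465.7 280.2 71
```

```text
8.475 [467.2 280.6  72.5] [[-0.929, 0.371, 0.002], [0.371, 0.929, 0.002], [-0.001, 0.002, -1.0]]
pos [467.5 280.8  73. ] shift [ 1.4 -1.2  2. ] F [ 0.  -0.5  0.2] w 1.0006551972065587 8.525
turn [ 0.17  0.11 -0.04]
```

View pics/w8.png

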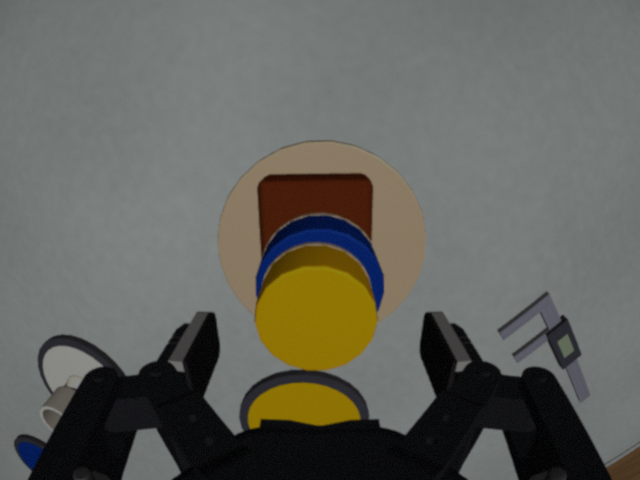

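Call:
{"api": "arm_command", "payload": {"moves": [{"hand": 0,"dx": 1.4,"dy": -1.4,"dz": 1.5,"ax": 0,"ay": 0,"az": 0},{"hand": 0,"dx": 1.4,"dy": -1.4,"dz": 1.5,"ax": 0,"ay": 0,"az": 0},{"hand": 255,"dx": 1.4,"dy": -1.4,"dz": 1.5,"ax": 0,"ay": 0,"az": 0},{"hand": 255,"dx": 1.4,"dy": -1.4,"dz": 1.5,"ax": 0,"ay": 0,"az": 0},{"hand": 255,"dx": 1.4,"dy": -1.4,"dz": 1.5,"ax": 0,"ay": 0,"az": 0},{"hand": 255,"dx": 1.4,"dy": -1.4,"dz": 1.5,"ax": 0,"ay": 0,"az": 0},{"hand": 255,"dx": 1.4,"dy": -1.4,"dz": 1.5,"ax": 0,"ay": 0,"az": 0}]}}

```text
time: 9.4
ee_pos: [466.0, 280.1, 72.6]
ee_rot: [0.592, 3.082, 0.004]
wrist_force: [-2.7, -1.2, 6.0]
width: 0.579
```

```bash
python3 w.py w9
```

```text
9.4 [466.  280.1  72.6] [[-0.929, 0.37, 0.003], [0.37, 0.929, 0.002], [-0.002, 0.003, -1.0]]
```

View pics/w9.png

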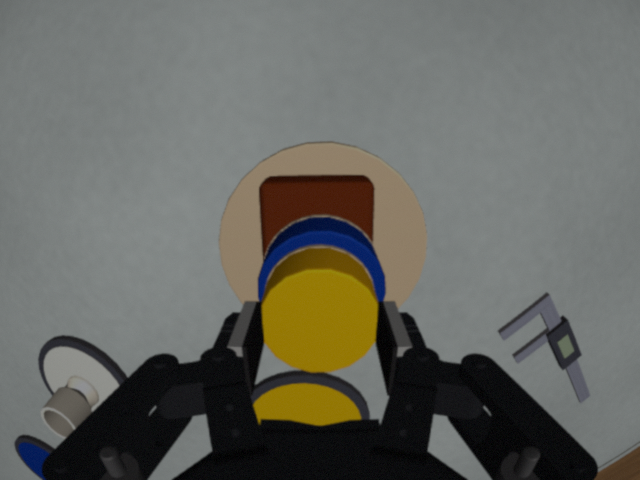

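Call:
{"api": "arm_command", "payload": {"moves": [{"hand": 255,"dx": 0,"dy": 0,"dz": -10,"ax": 0,"ay": 0,"az": 0},{"hand": 255,"dx": 0,"dy": 0,"dz": -40,"ax": 0,"ay": 0,"az": 0},{"hand": 255,"dx": 0,"dy": 0,"dz": -80,"ax": 0.2,"ay": 0.2,"az": 0},{"hand": 255,"dx": 0,"dy": 0,"dz": -80,"ax": 0.2,"ay": 0.2,"az": 0}]}}

```text
time: 9.95
ee_pos: [468.8, 281.3, 156.9]
ee_rot: [0.591, 3.079, 0.008]
wrist_force: [1.0, -0.2, -1.5]
width: 0.573
```

```bash
python3 w.py w10;python3 tgt.py 616 207.5 6; python3 - <<'E'
import cv2
p=cv2.imread('pics/w10.png')[200:440,220:420];cv2.imwrite('pics/w10c.png',cv2.resize(p,None,fx=2.5,fy=2.5,interpolation=cv2.INTER_CUBIC))
E
```

```text
9.95 [468.8 281.3 156.9] [[-0.929, 0.37, 0.007], [0.37, 0.929, 0.003], [-0.005, 0.006, -1.0]]
pos [467.  280.5 154.4] shift [-165.2  -13.1  148.7] F [-0.8  0.5 -0.8] w 0.5769710101769623 10.0
turn [ 0.15  0.11 -0.03]
```

View pics/w10c.png

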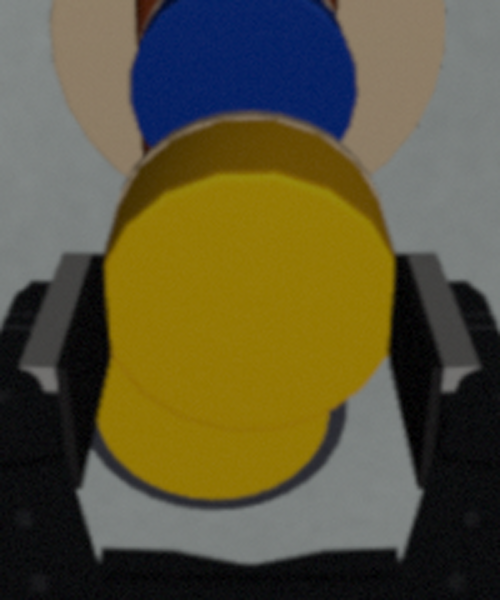

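Call:
{"api": "arm_command", "payload": {"moves": [{"hand": 255,"dx": -60,"dy": -5,"dz": 0,"ax": 0.1,"ay": 0.1,"az": 0},{"hand": 255,"dx": -115,"dy": -9,"dz": 0,"ax": 0.1,"ay": 0.1,"az": 0},{"hand": 255,"dx": -165,"dy": -13,"dz": 20,"ax": 0.1,"ay": 0.1,"az": 0},{"hand": 255,"dx": -165,"dy": -13,"dz": 70,"ax": 0.1,"ay": 0.1,"az": 0},{"hand": 255,"dx": -165,"dy": -13,"dz": 110,"ax": 0.1,"ay": 0.1,"az": 0},{"hand": 255,"dx": -165,"dy": -13,"dz": 120,"ax": 0.1,"ay": 0.1,"az": 0},{"hand": 255,"dx": -165,"dy": -13,"dz": 120,"ax": 0.1,"ay": 0.1,"az": 0},{"hand": 255,"dx": -165,"dy": -13,"dz": 120,"ax": 0.1,"ay": 0.1,"az": 0}]}}

```text
time: 11.0
ee_pos: [617.5, 208.1, 37.0]
ee_rot: [0.591, 3.081, 0.004]
wrist_force: [0.0, -0.0, -0.6]
width: 0.574
```

```bash
python3 w.py w11;python3 tgt.py 616 207.5 6; python3 - <<'E'
import cv2
p=cv2.imread('pics/w11.png')[150:390,190:450];cv2.imwrite('pics/w11c.png',cv2.resize(p,None,fx=2.5,fy=2.5,interpolation=cv2.INTER_CUBIC))
E
```

```text
11.0 [617.5 208.1  37. ] [[-0.929, 0.37, 0.004], [0.37, 0.929, 0.001], [-0.004, 0.003, -1.0]]
pos [617.7 208.1  37.3] shift [ 1.5 -1.3 31.3] F [ 0.8  1.5 -0.3] w 0.5779930840570263 11.05
turn [ 0.19  0.23 -0.01]
```

View pics/w11c.png

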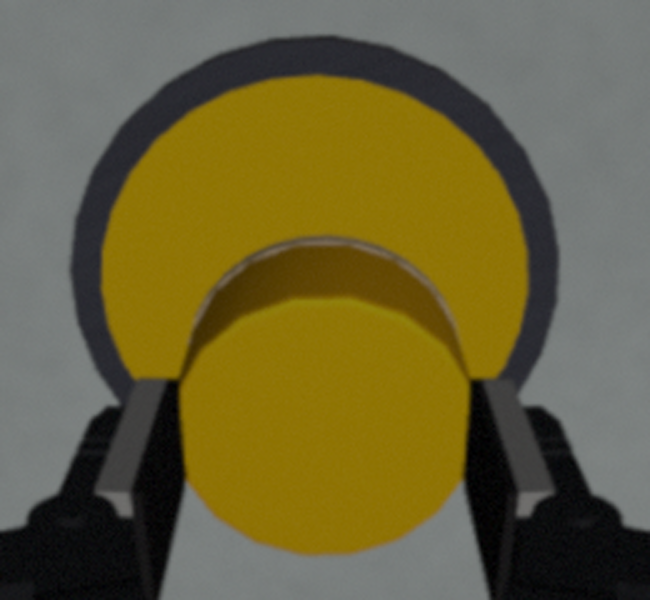

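```bash
python3 - <<'E'
from disc import *
print(fit([(190+u/2.5,150+v/2.5) for u,v in [(71,265),(557,265),(320,37),(122,130),(508,132),(220,57)]]))
T=np.load('last.npz')['T'];i=eyes.camera_info('wrist')
print('dish top',fatz(i,T,190+325/2.5,150+425/2.5,37-71+105))
E
```

```text
(array([615.2, 206.9]), array([-0.6, -0.6,  0.7, -0.6, -0.4,  0.1]))
dish top [614.68211723 209.53379124]
```

Call:
{"api": "arm_command", "payload": {"moves": [{"hand": 255,"dx": 0.4,"dy": -1.8,"dz": 15,"ax": 0.2,"ay": 0.2,"az": 0},{"hand": 255,"dx": 0.4,"dy": -1.8,"dz": 26,"ax": 0.2,"ay": 0.2,"az": 0},{"hand": 255,"dx": 0.4,"dy": -1.8,"dz": 29,"ax": 0.2,"ay": 0.2,"az": 0},{"hand": 255,"dx": 0.4,"dy": -1.8,"dz": 30,"ax": 0.2,"ay": 0.2,"az": 0},{"hand": 255,"dx": 0.4,"dy": -1.8,"dz": 30,"ax": 0.2,"ay": 0.2,"az": 0}]}}

```text
time: 11.68
ee_pos: [617.0, 206.7, 7.3]
ee_rot: [0.591, 3.085, -0.0]
wrist_force: [-0.8, -0.3, -0.8]
width: 0.575
```

```bash
python3 tgt.py 616 207 6
```

```text
pos [617.  206.7   7.3] shift [ 1.  -0.1  1.3] F [-0.8 -0.3 -0.8] w 0.5753356113850375 11.675
turn [-0.01  0.04 -0.01]
```

Call:
{"api": "arm_command", "payload": {"moves": [{"hand": 255,"dx": 0.5,"dy": 0,"dz": 1.5,"ax": 0,"ay": 0,"az": 0},{"hand": 255,"dx": 0.5,"dy": 0,"dz": 2,"ax": 0,"ay": 0,"az": 0},{"hand": 255,"dx": 0.5,"dy": 0,"dz": 2,"ax": 0,"ay": 0,"az": 0}]}}

```text
time: 12.05
ee_pos: [616.8, 207.0, 5.8]
ee_rot: [0.591, 3.084, 0.0]
wrist_force: [-1.0, 0.2, 1.1]
width: 0.576
```

Call:
{"api": "arm_command", "payload": {"moves": [{"hand": 255,"dx": 0.4,"dy": 0,"dz": 1,"ax": 0,"ay": 0,"az": 0},{"hand": 255,"dx": 0.4,"dy": 0,"dz": 1.3,"ax": 0,"ay": 0,"az": 0},{"hand": 255,"dx": 0.4,"dy": 0,"dz": 1.3,"ax": 0,"ay": 0,"az": 0}]}}

```text
time: 12.42
ee_pos: [616.8, 207.0, 5.7]
ee_rot: [0.591, 3.083, -0.0]
wrist_force: [-1.5, -1.7, 5.3]
width: 0.582
```

Call:
{"api": "arm_command", "payload": {"moves": [{"hand": 80,"dx": 0,"dy": 0,"dz": 0,"ax": 0,"ay": 0,"az": 0},{"hand": 40,"dx": 0,"dy": 0,"dz": 0,"ax": 0,"ay": 0,"az": 0},{"hand": 0,"dx": 0,"dy": 0,"dz": 0,"ax": 0,"ay": 0,"az": 0},{"hand": 0,"dx": 0,"dy": 0,"dz": 0,"ax": 0,"ay": 0,"az": 0},{"hand": 0,"dx": 0,"dy": 0,"dz": -10,"ax": 0,"ay": 0,"az": 0},{"hand": 0,"dx": 0,"dy": 0,"dz": -60,"ax": 0,"ay": 0,"az": 0},{"hand": 0,"dx": 0,"dy": 0,"dz": -120,"ax": 0,"ay": 0,"az": 0},{"hand": 0,"dx": 0,"dy": 0,"dz": -170,"ax": 0,"ay": 0,"az": 0},{"hand": 0,"dx": 0,"dy": 0,"dz": -170,"ax": 0,"ay": 0,"az": 0}]}}

```text
time: 13.55
ee_pos: [621.0, 208.0, 183.8]
ee_rot: [0.588, 3.071, 0.008]
wrist_force: [0.0, 0.4, 0.6]
width: 0.997
```

```bash
python3 w.py w12;python3 tgt.py 465.5 282 225
```

```text
13.55 [621.  208.  183.8] [[-0.929, 0.37, 0.016], [0.37, 0.929, 0.002], [-0.014, 0.008, -1.0]]
pos [618.7 207.5 180. ] shift [169.5  12.7 -46.3] F [-0.6  1.  -0.7] w 1.0006871993364026 13.6
turn [ 0.25  0.48 -0.  ]
```

View pics/w12.png

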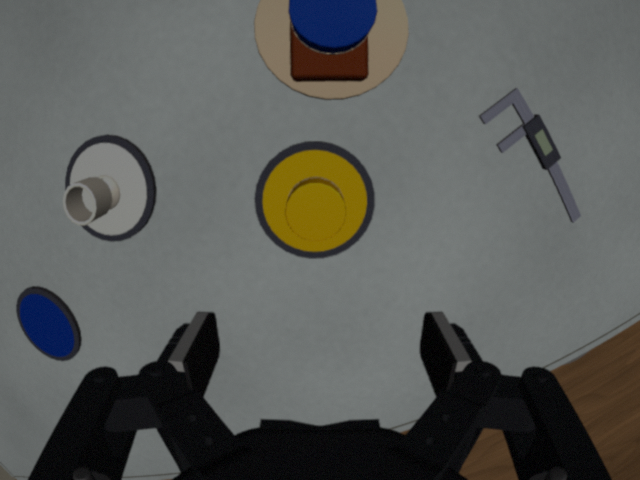

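The yellow dish sits at (315,208) on its trivet, whose centre is at (315,200) before allowing for parallax, so it is centred. The cup is standing. On to the blue dish.

Call:
{"api": "arm_command", "payload": {"moves": [{"hand": 0,"dx": 60,"dy": 5,"dz": -20,"ax": 0.2,"ay": 0.5,"az": 0},{"hand": 0,"dx": 115,"dy": 9,"dz": -35,"ax": 0.2,"ay": 0.5,"az": 0},{"hand": 0,"dx": 169.5,"dy": 12.7,"dz": -46,"ax": 0.2,"ay": 0.5,"az": 0},{"hand": 0,"dx": 169.5,"dy": 12.7,"dz": -46,"ax": 0.2,"ay": 0.5,"az": 0},{"hand": 0,"dx": 169.5,"dy": 12.7,"dz": -46,"ax": 0.2,"ay": 0.5,"az": 0},{"hand": 0,"dx": 169.5,"dy": 12.7,"dz": -46,"ax": 0.2,"ay": 0.5,"az": 0}]}}

```text
time: 14.35
ee_pos: [466.0, 281.2, 223.5]
ee_rot: [-0.593, -3.084, 0.0]
wrist_force: [-0.3, -0.5, 1.1]
width: 1.0
```

```bash
python3 w.py w13;python3 tgt.py 465.5 282 45; python3 - <<'E'
import cv2
p=cv2.imread('pics/w13.png')[125:275,245:395];cv2.imwrite('pics/w13c.png',cv2.resize(p,None,fx=4,fy=4,interpolation=cv2.INTER_CUBIC))
E
```

```text
14.35 [466.  281.2 223.5] [[-0.929, 0.371, -0.002], [0.371, 0.929, 0.0], [0.001, -0.001, -1.0]]
pos [466.1 281.2 223.6] shift [  0.6   0.6 178.6] F [-0.  -0.4  0.4] w 0.998838278484742 14.4
turn [-0.02 -0.08 -0.09]
```

View pics/w13c.png

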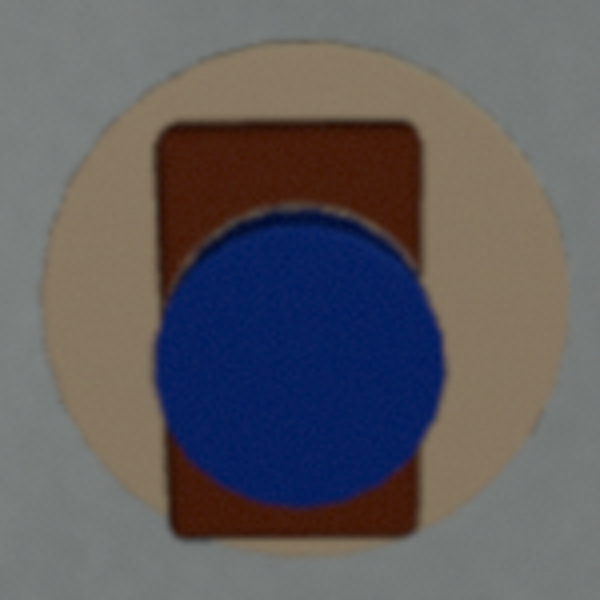

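```bash
python3 - <<'E'
from h import *
T=np.load('last.npz')['T'];i=eyes.camera_info('wrist')
g=lambda u,v,z:fatz(i,T,245+u/4,125+v/4,z).round(1)
print('blu',g(300,364,75),np.linalg.norm(g(155,364,75)-g(445,364,75)),np.linalg.norm(g(300,221,75)-g(300,507,75)))
s=r.state();t=s['ee_pos'];M=R.from_rotvec(s['ee_rot']).as_matrix()
print((M.T@(np.append(g(300,364,75),43)-t)).round(1))
b=np.array([g(a,b,45) for a,b in [(155,122),(421,122),(417,538),(168,538)]]);print('brown',b.tolist(),b.mean(0))
E
```

```text
blu [465.  282.3] 64.39914595706996 65.69901064704094
[  1.2   0.7 180.6]
brown [[404.9, 269.8], [428.0, 327.7], [525.1, 290.2], [501.7, 231.9]] [464.925 279.9  ]
```

Call:
{"api": "arm_command", "payload": {"moves": [{"hand": 0,"dx": 1.2,"dy": 0.7,"dz": 60,"ax": 0,"ay": 0,"az": 0},{"hand": 0,"dx": 1.2,"dy": 0.7,"dz": 110,"ax": 0,"ay": 0,"az": 0},{"hand": 0,"dx": 1.2,"dy": 0.7,"dz": 140,"ax": 0,"ay": 0,"az": 0},{"hand": 0,"dx": 1.2,"dy": 0.7,"dz": 150,"ax": 0,"ay": 0,"az": 0},{"hand": 0,"dx": 1.2,"dy": 0.7,"dz": 150,"ax": 0,"ay": 0,"az": 0}]}}

```text
time: 15.02
ee_pos: [465.4, 281.9, 73.4]
ee_rot: [-0.595, -3.083, 0.001]
wrist_force: [-0.0, 0.4, -0.0]
width: 1.002
```

```bash
python3 w.py w14;python3 tgt.py 465 282.3 41
```

```text
15.025 [465.4 281.9  73.4] [[-0.928, 0.372, -0.002], [0.372, 0.928, -0.0], [0.002, -0.001, -1.0]]
pos [466.3 282.4  74.5] shift [ 1.2 -0.6 33.5] F [0.3 1.2 1.1] w 1.0019627248813523 15.075
turn [ 0.05 -0.01 -0.12]
```

View pics/w14.png

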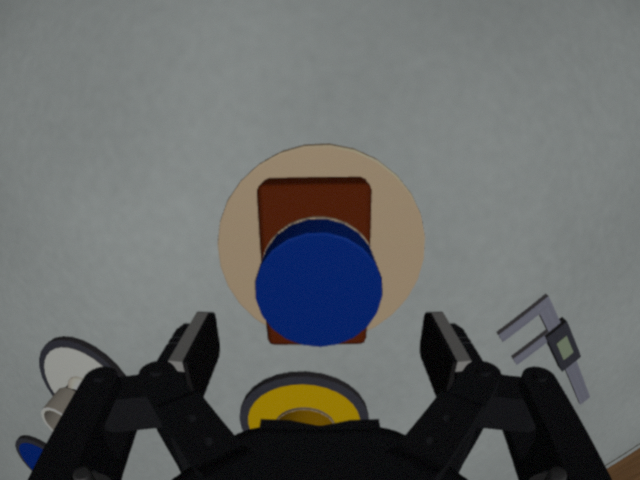

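Call:
{"api": "arm_command", "payload": {"moves": [{"hand": 0,"dx": 1,"dy": -0.3,"dz": 12,"ax": 0,"ay": 0,"az": 0},{"hand": 0,"dx": 1,"dy": -0.3,"dz": 24,"ax": 0,"ay": 0,"az": 0},{"hand": 0,"dx": 1,"dy": -0.3,"dz": 32,"ax": 0,"ay": 0,"az": 0},{"hand": 0,"dx": 1,"dy": -0.3,"dz": 33,"ax": 0,"ay": 0,"az": 0},{"hand": 0,"dx": 1,"dy": -0.3,"dz": 33,"ax": 0,"ay": 0,"az": 0}]}}

```text
time: 15.7
ee_pos: [465.3, 282.6, 41.5]
ee_rot: [-0.595, -3.085, -0.001]
wrist_force: [0.3, -0.8, -0.1]
width: 0.999
```

```bash
python3 w.py w15;python3 tgt.py 465 282.3 41;  python3 - <<'E'
import cv2
p=cv2.imread('pics/w15.png')[200:440,180:460];cv2.imwrite('pics/w15c.png',cv2.resize(p,None,fx=2.5,fy=2.5,interpolation=cv2.INTER_CUBIC))
E
```

```text
15.7 [465.3 282.6  41.5] [[-0.928, 0.372, 0.0], [0.372, 0.928, 0.001], [0.0, 0.001, -1.0]]
pos [465.5 282.7  41.8] shift [ 0.3 -0.5  0.8] F [ 0.9 -0.2  0.3] w 0.9997089286907156 15.75
turn [ 0.07  0.01 -0.12]
```

View pics/w15c.png

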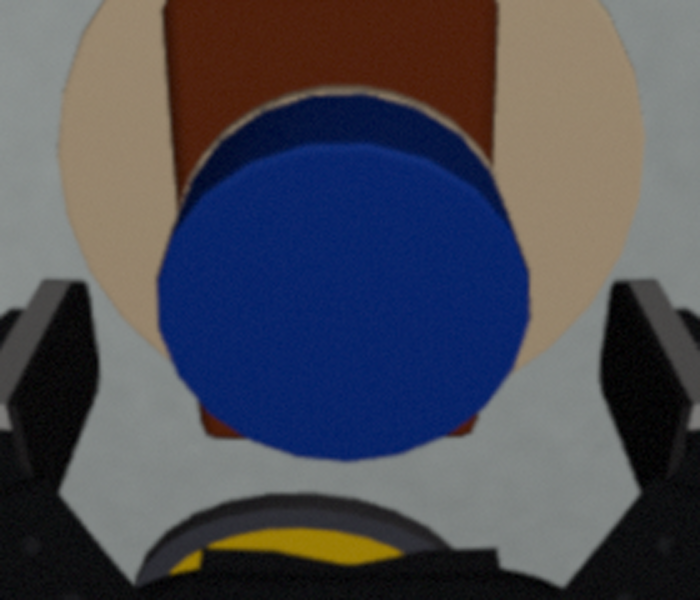

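Call:
{"api": "arm_command", "payload": {"moves": [{"hand": 0,"dx": 0.3,"dy": -0.8,"dz": 0.5,"ax": 0,"ay": 0,"az": 0},{"hand": 0,"dx": 0.3,"dy": -0.8,"dz": 0.5,"ax": 0,"ay": 0,"az": 0},{"hand": 255,"dx": 0.3,"dy": -0.8,"dz": 0.5,"ax": 0,"ay": 0,"az": 0},{"hand": 255,"dx": 0.3,"dy": -0.8,"dz": 0.5,"ax": 0,"ay": 0,"az": 0},{"hand": 255,"dx": 0.3,"dy": -0.8,"dz": 0.5,"ax": 0,"ay": 0,"az": 0},{"hand": 255,"dx": 0.3,"dy": -0.8,"dz": 0.5,"ax": 0,"ay": 0,"az": 0},{"hand": 255,"dx": 0.3,"dy": -0.8,"dz": 0.5,"ax": 0,"ay": 0,"az": 0}]}}

```text
time: 16.62
ee_pos: [469.8, 282.8, 47.5]
ee_rot: [0.592, 3.076, 0.007]
wrist_force: [-3.4, -4.5, 26.3]
width: -0.001
```

```bash
python3 tgt.py 465 282.3 41
```

```text
pos [469.8 282.8  47.5] shift [ 4.3 -2.3  6.4] F [-3.4 -4.5 26.3] w -0.0005121097955369598 16.625
turn [ 0.36  0.47 -0.1 ]
```

Call:
{"api": "arm_command", "payload": {"moves": [{"hand": 255,"dx": 0,"dy": 0,"dz": -10,"ax": 0,"ay": 0,"az": 0},{"hand": 255,"dx": 0,"dy": 0,"dz": -40,"ax": 0,"ay": 0,"az": 0},{"hand": 255,"dx": 0,"dy": 0,"dz": -90,"ax": 0.2,"ay": 0.2,"az": 0},{"hand": 255,"dx": 0,"dy": 0,"dz": -110,"ax": 0.2,"ay": 0.2,"az": 0},{"hand": 255,"dx": 0,"dy": 0,"dz": -110,"ax": 0.2,"ay": 0.2,"az": 0}]}}

```text
time: 17.25
ee_pos: [470.2, 283.2, 159.7]
ee_rot: [0.592, 3.076, 0.007]
wrist_force: [-0.1, -0.3, -0.4]
width: -0.002
```

```bash
python3 w.py w16;python3 tgt.py 628.3 -195 41
```

```text
17.25 [470.2 283.2 159.7] [[-0.928, 0.371, 0.01], [0.371, 0.928, 0.003], [-0.008, 0.006, -1.0]]
pos [468.8 282.6 157.7] shift [-324.8 -384.6  117.2] F [-0.1  0.2  0.7] w -0.0008610697521190525 17.3
turn [ 0.2   0.31 -0.1 ]
```

View pics/w16.png

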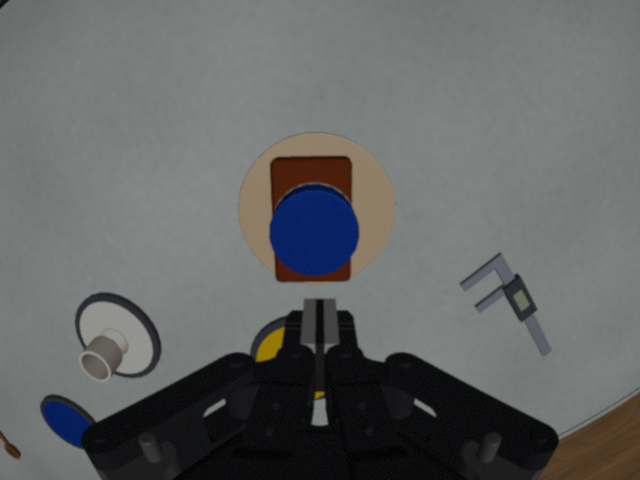

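```bash
python3 - <<'E'
from h import *
# camera pose in tool frame, from current
s=r.state();i=eyes.camera_info('wrist');M=R.from_rotvec(s['ee_rot']).as_matrix()
Tt=np.eye(4);Tt[:3,:3]=M;Tt[:3,3]=s['ee_pos'];C=np.linalg.inv(Tt)@i['cam_to_world'];print(C.round(2))
def hit(u,v,y):
    o,d=fray(i,C,u,v);return (o+d*(y-o[1])/d[1]).round(1)
for w,pts in [('open',[(215,312,-42.5),(425,312,42.5),(219,355,-42.5),(192,312,-42.5)]),]:
    for u,v,y in pts: print(w,u,v,hit(u,v,y))
# yellow grip w9: inner tip edges (262,302),(379,302) y=+-27 ; lower corner
print(hit(262,303,-27),hit(378,303,27))
print(hit(274,300,-21),hit(366,300,21))
E
python3 - <<'E'
import cv2
for n in ['w15','w9','w16']:
    p=cv2.imread(f'pics/{n}.png')[270:470,150:490];cv2.imwrite(f'pics/{n}d.png',cv2.resize(p,None,fx=2.3,fy=2.3,interpolation=cv2.INTER_CUBIC))
E
```

```text
[[-0.0000e+00  9.5000e-01  3.2000e-01  8.3410e+01]
 [ 1.0000e+00  0.0000e+00 -0.0000e+00  4.0000e-02]
 [-0.0000e+00  3.2000e-01 -9.5000e-01 -1.7054e+02]
 [ 0.0000e+00  0.0000e+00  0.0000e+00  1.0000e+00]]
open 215 312 [ 10.1 -42.5 -41.2]
open 425 312 [ 11.4  42.5 -43.6]
open 219 355 [ -9.3 -42.5 -44.4]
open 192 312 [ 23.9 -42.5 -66.1]
[  1.3 -27.  -15.8] [  3.9  27.  -20.7]
[  3.7 -21.  -17.1] [  6.8  21.  -23.2]
```

View pics/w9d.png

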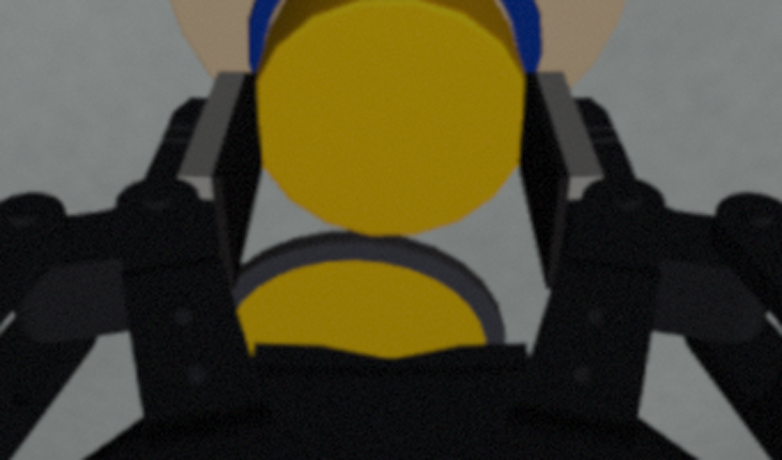

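View pics/w16d.png

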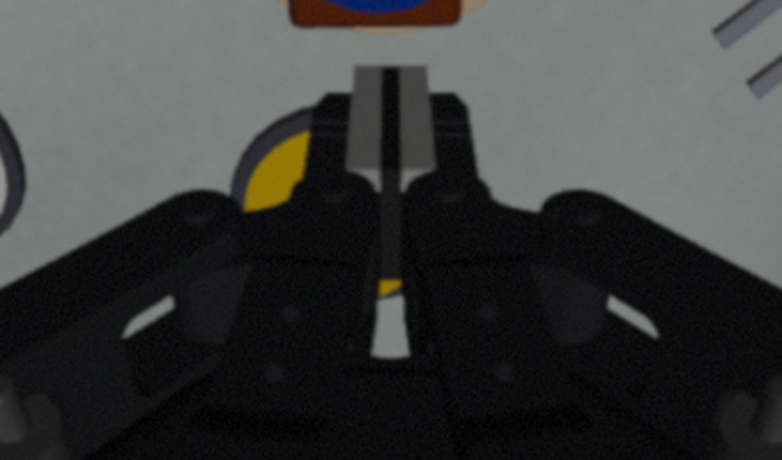

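```bash
python3 - <<'E'
from h import *
s=r.state();i=eyes.camera_info('wrist');M=R.from_rotvec(s['ee_rot']).as_matrix()
Tt=np.eye(4);Tt[:3,:3]=M;Tt[:3,3]=s['ee_pos'];C=np.linalg.inv(Tt)@i['cam_to_world']
def hx(u,v,x):
    o,d=fray(i,C,u,v);return (o+d*(x-o[0])/d[0]).round(1)
g=lambda u,v:(150+u/2.3,270+v/2.3)
for nm,p in [('shut tip',g(390,67)),('shut back',g(390,168)),('yel tip L',g(256,74)),('yel tip R',g(526,74)),('yel back L',g(215,176)),('open tip L',(215,313)),('open tip R',(425,313)),('open back L',(191,360))]:
    print(nm,hx(*p,11))
E
```

```text
shut tip [ 11.    0.2 -30.2]
shut back [ 11.    0.2 -63.4]
yel tip L [ 11.  -24.2 -33.3]
yel tip R [ 11.   25.  -33.4]
yel back L [ 11.  -25.8 -66.4]
open tip L [ 11.  -41.8 -43.6]
open tip R [ 11.   42.5 -43.8]
open back L [ 11.  -42.  -75.8]
```

View pics/w15d.png

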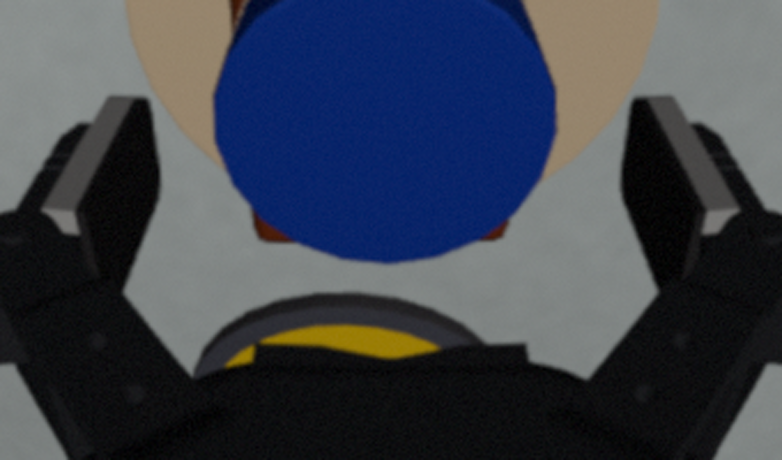

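```bash
python3 - <<'E'
from h import *
z=np.load('last.npz');d=z['d'];T=z['T'];i=eyes.camera_info('wrist')
s=r.state();M=R.from_rotvec(s['ee_rot']).as_matrix()
Tt=np.eye(4);Tt[:3,:3]=M;Tt[:3,3]=s['ee_pos'];C=np.linalg.inv(Tt)@i['cam_to_world']
for u,v in [(310,302),(310,306),(329,306),(310,320),(310,335),(312,340),(314,250)]:
    o,r_=fray(i,np.eye(4),u,v); k=d[v,u]/-r_[2]; p=np.append(r_*k,1); print(u,v,d[v,u],(C@p)[:3].round(1),(T@p)[:3].round(1))
E
```

```text
310 302 151.81007 [ 11.9  -3.7 -34.4] [457.4 284.1 194. ]
310 306 148.47273 [ 11.9  -3.7 -38. ] [457.4 284.1 197.5]
329 306 147.55742 [ 12.3   4.  -38.8] [459.8 291.4 198.4]
310 320 138.36992 [ 11.6  -3.4 -48.7] [457.6 284.2 208.3]
310 335 127.27913 [ 12.3  -3.2 -60.2] [457.  284.6 219.8]
312 340 124.744286 [ 12.   -2.4 -63. ] [457.5 285.2 222.5]
314 250 270.31592 [-7.8 -3.7 84. ] [476.8 277.1  75.7]
```

The closing missed: the fingers shut just above the blue dish. Depth shows the fingertips about 30 mm behind the reported TCP when shut and about 44 mm when open, so I need to go lower. I'll open and re-measure.

Call:
{"api": "arm_command", "payload": {"moves": [{"hand": 0,"dx": 3,"dy": -1,"dz": -50,"ax": 0.2,"ay": 0.3,"az": 0},{"hand": 0,"dx": 3,"dy": -1,"dz": -60,"ax": 0.2,"ay": 0.3,"az": 0},{"hand": 0,"dx": 3,"dy": -1,"dz": -60,"ax": 0.2,"ay": 0.3,"az": 0},{"hand": 0,"dx": 3,"dy": -1,"dz": -60,"ax": 0.2,"ay": 0.3,"az": 0},{"hand": 0,"dx": 3,"dy": -1,"dz": -60,"ax": 0.2,"ay": 0.3,"az": 0}]}}

```text
time: 17.92
ee_pos: [464.2, 282.3, 215.7]
ee_rot: [-0.594, -3.082, 0.003]
wrist_force: [1.0, -0.5, 0.3]
width: 0.996
```

```bash
python3 w.py w17;python3 tgt.py 465 282.3 41; python3 - <<'E'
import cv2
p=cv2.imread('pics/w17.png')[125:275,245:395];cv2.imwrite('pics/w17c.png',cv2.resize(p,None,fx=4,fy=4,interpolation=cv2.INTER_CUBIC))
E
```

```text
17.925 [464.2 282.3 215.7] [[-0.928, 0.371, -0.003], [0.371, 0.928, -0.001], [0.002, -0.002, -1.0]]
pos [464.4 282.4 216.1] shift [ -0.9   0.5 175.1] F [0.4 0.6 0.5] w 1.002894668414503 17.975
turn [-0.12 -0.11 -0.1 ]
```

View pics/w17c.png

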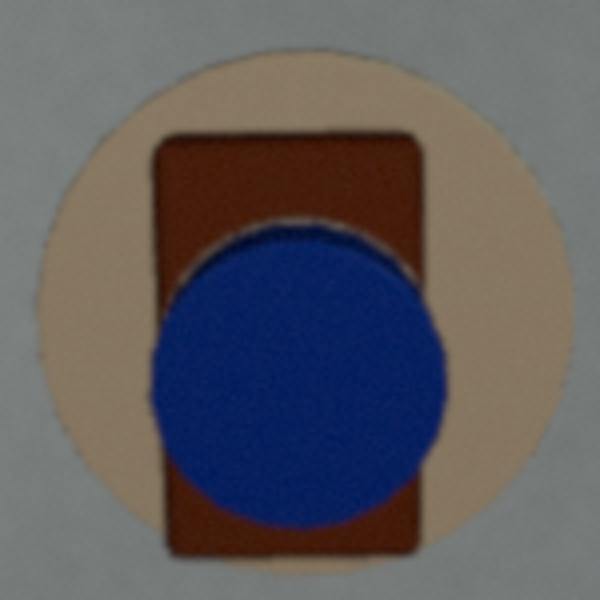

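```bash
python3 - <<'E'
from h import *
T=np.load('last.npz')['T'];i=eyes.camera_info('wrist')
g=lambda u,v,z:fatz(i,T,245+u/4,125+v/4,z).round(1)
print('blu',g(299,382,75))
s=r.state();t=s['ee_pos'];M=R.from_rotvec(s['ee_rot']).as_matrix()
print((M.T@(np.append(g(299,382,75),41)-t)).round(1))
b=np.array([g(a,b,45) for a,b in [(153,133),(422,133),(420,556),(167,556)]]);print('brown',b.tolist(),b.mean(0))
E
```

```text
blu [464.8 282.3]
[ -0.7   0.4 175.1]
brown [[404.7, 270.2], [427.6, 327.5], [524.7, 290.5], [501.5, 232.3]] [464.625 280.125]
```

Call:
{"api": "arm_command", "payload": {"moves": [{"hand": 0,"dx": 0,"dy": 0,"dz": 60,"ax": -0.1,"ay": -0.1,"az": 0},{"hand": 0,"dx": 0,"dy": 0,"dz": 110,"ax": -0.1,"ay": -0.1,"az": 0},{"hand": 0,"dx": 0,"dy": 0,"dz": 150,"ax": -0.1,"ay": -0.1,"az": 0},{"hand": 0,"dx": 0,"dy": 0,"dz": 170,"ax": -0.1,"ay": -0.1,"az": 0},{"hand": 0,"dx": 0,"dy": 0,"dz": 175,"ax": -0.1,"ay": -0.1,"az": 0},{"hand": 0,"dx": 0,"dy": 0,"dz": 175,"ax": -0.1,"ay": -0.1,"az": 0}]}}

```text
time: 18.73
ee_pos: [464.2, 282.3, 41.2]
ee_rot: [-0.594, -3.085, 0.0]
wrist_force: [-0.6, -0.7, 1.1]
width: 1.0
```

```bash
python3 tgt.py 465 282.3 18
```

```text
pos [464.2 282.3  41.2] shift [-0.7  0.3 23.2] F [-0.6 -0.7  1.1] w 0.9996791050155387 18.725
turn [-0.01 -0.   -0.1 ]
```

Call:
{"api": "arm_command", "payload": {"moves": [{"hand": 0,"dx": -0.6,"dy": 0,"dz": 8,"ax": 0,"ay": 0,"az": 0},{"hand": 0,"dx": -0.6,"dy": 0,"dz": 16,"ax": 0,"ay": 0,"az": 0},{"hand": 0,"dx": -0.6,"dy": 0,"dz": 22,"ax": 0,"ay": 0,"az": 0},{"hand": 0,"dx": -0.6,"dy": 0,"dz": 23,"ax": 0,"ay": 0,"az": 0},{"hand": 0,"dx": -0.6,"dy": 0,"dz": 23,"ax": 0,"ay": 0,"az": 0}]}}

```text
time: 19.35
ee_pos: [464.8, 282.0, 18.1]
ee_rot: [-0.594, -3.085, 0.0]
wrist_force: [-0.2, 0.1, -0.6]
width: 1.001
```

```bash
python3 w.py w18;python3 tgt.py 465 282.3 18;  python3 - <<'E'
import cv2
p=cv2.imread('pics/w18.png')[200:440,180:460];cv2.imwrite('pics/w18c.png',cv2.resize(p,None,fx=2.5,fy=2.5,interpolation=cv2.INTER_CUBIC))
E
```

```text
19.35 [464.8 282.   18.1] [[-0.928, 0.371, -0.0], [0.371, 0.928, -0.0], [0.0, -0.0, -1.0]]
pos [464.9 282.1  18.3] shift [-0.   0.3  0.3] F [-0.9 -0.7 -0.4] w 1.0032430573953846 19.4
turn [-0.01  0.   -0.1 ]
```

View pics/w18c.png

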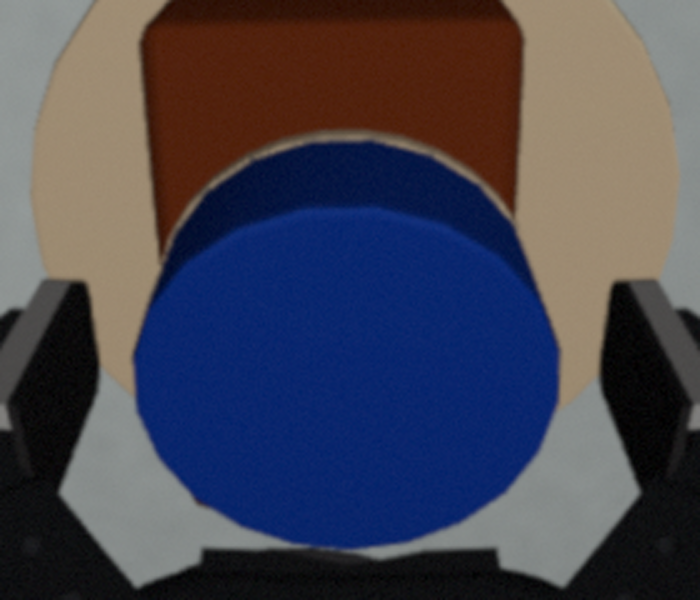

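Call:
{"api": "arm_command", "payload": {"moves": [{"hand": 255,"dx": 0,"dy": -0.3,"dz": 0,"ax": 0,"ay": 0,"az": 0},{"hand": 255,"dx": 0,"dy": -0.3,"dz": 0,"ax": 0,"ay": 0,"az": 0},{"hand": 255,"dx": 0,"dy": -0.3,"dz": 0,"ax": 0,"ay": 0,"az": 0},{"hand": 255,"dx": 0,"dy": -0.3,"dz": 0,"ax": 0,"ay": 0,"az": 0},{"hand": 255,"dx": 0,"dy": -0.3,"dz": 0,"ax": 0,"ay": 0,"az": 0}]}}

```text
time: 20.02
ee_pos: [465.6, 282.1, 19.1]
ee_rot: [0.594, 3.083, 0.001]
wrist_force: [-0.3, 0.1, 4.9]
width: 0.753
```

```bash
python3 w.py w19; python3 tgt.py 465 282.3 18;  python3 - <<'E'
import cv2
p=cv2.imread('pics/w19.png')[200:440,180:460];cv2.imwrite('pics/w19c.png',cv2.resize(p,None,fx=2.5,fy=2.5,interpolation=cv2.INTER_CUBIC))
E
```

```text
20.025 [465.6 282.1  19.1] [[-0.928, 0.371, 0.002], [0.371, 0.928, 0.0], [-0.001, 0.001, -1.0]]
pos [465.6 282.1  19.1] shift [ 0.6 -0.   1.1] F [0.  0.1 4.3] w 0.7545397483412861 20.075
turn [ 0.06  0.08 -0.1 ]
```

View pics/w19c.png

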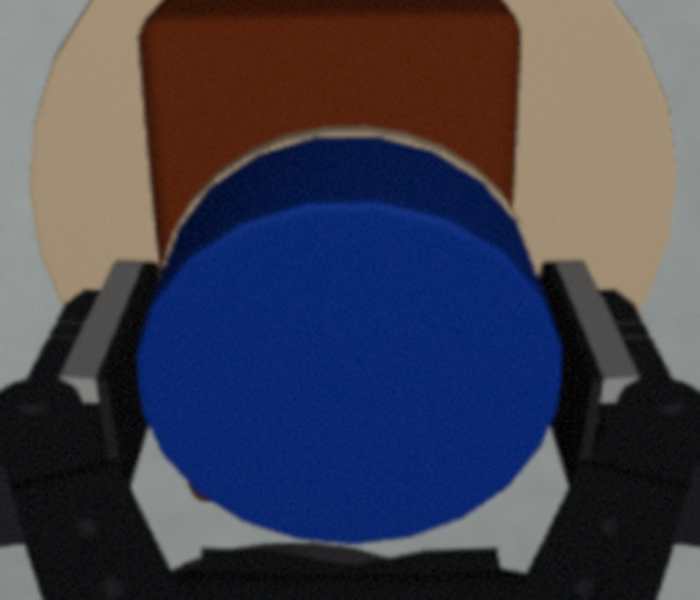

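Solid grip with the width at 0.754, about 64 mm against the 66 mm dish. Lifting, then to the blue trivet.

Call:
{"api": "arm_command", "payload": {"moves": [{"hand": 255,"dx": 0,"dy": 0,"dz": -10,"ax": 0,"ay": 0,"az": 0},{"hand": 255,"dx": 0,"dy": 0,"dz": -40,"ax": 0,"ay": 0,"az": 0},{"hand": 255,"dx": 0,"dy": 0,"dz": -80,"ax": 0,"ay": 0,"az": 0},{"hand": 255,"dx": 0,"dy": 0,"dz": -100,"ax": 0.1,"ay": 0.1,"az": 0},{"hand": 255,"dx": 0,"dy": 0,"dz": -100,"ax": 0.1,"ay": 0.1,"az": 0}]}}

```text
time: 20.7
ee_pos: [466.6, 282.6, 120.9]
ee_rot: [0.594, 3.082, 0.002]
wrist_force: [-0.1, -0.5, -1.7]
width: 0.756
```

```bash
python3 w.py w20;python3 tgt.py 628.3 -195 41
```

```text
20.7 [466.6 282.6 120.9] [[-0.928, 0.371, 0.003], [0.371, 0.928, 0.001], [-0.002, 0.002, -1.0]]
pos [465.4 282.  119.2] shift [-328.5 -382.4   78.4] F [ 0.6  0.  -2.9] w 0.7517251557384919 20.75
turn [-0.02 -0.   -0.1 ]
```

View pics/w20.png

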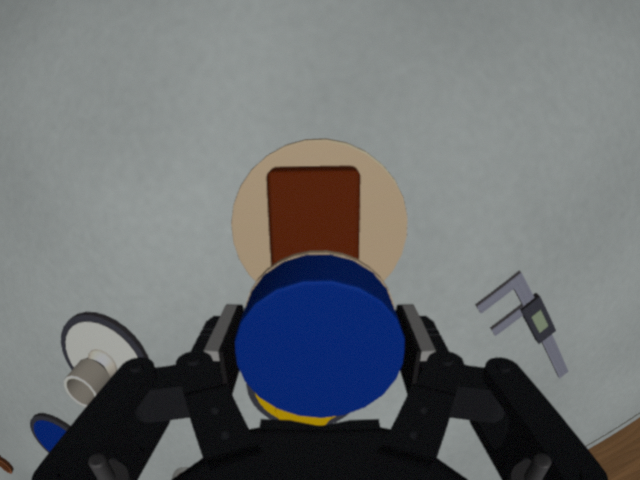

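Call:
{"api": "arm_command", "payload": {"moves": [{"hand": 255,"dx": -35,"dy": -40,"dz": 0,"ax": 0,"ay": 0,"az": 0},{"hand": 255,"dx": -75,"dy": -87,"dz": 0,"ax": 0,"ay": 0,"az": 0},{"hand": 255,"dx": -115,"dy": -134,"dz": 0,"ax": 0,"ay": 0,"az": 0},{"hand": 255,"dx": -155,"dy": -181,"dz": 0,"ax": 0,"ay": 0,"az": 0},{"hand": 255,"dx": -195,"dy": -228,"dz": 0,"ax": 0,"ay": 0,"az": 0},{"hand": 255,"dx": -235,"dy": -274,"dz": 0,"ax": 0,"ay": 0,"az": 0},{"hand": 255,"dx": -275,"dy": -320,"dz": 0,"ax": 0,"ay": 0,"az": 0},{"hand": 255,"dx": -308,"dy": -358,"dz": 0,"ax": 0,"ay": 0,"az": 0},{"hand": 255,"dx": -328.5,"dy": -382.4,"dz": 0,"ax": 0,"ay": 0,"az": 0},{"hand": 255,"dx": -328.5,"dy": -382.4,"dz": 20,"ax": 0,"ay": 0,"az": 0}]}}

```text
time: 22.0
ee_pos: [629.0, -198.1, 98.5]
ee_rot: [0.599, 3.082, -0.002]
wrist_force: [-0.2, -0.2, -1.9]
width: 0.754
```

```bash
python3 tgt.py 628.3 -195 10
```

```text
pos [ 629.  -198.1   98.5] shift [ 2.   2.6 88.5] F [-0.2 -0.2 -1.9] w 0.7538999784377789 22.0
turn [-0.05  0.1  -0.3 ]
```

Call:
{"api": "arm_command", "payload": {"moves": [{"hand": 255,"dx": 2,"dy": 2.6,"dz": 40,"ax": 0,"ay": 0,"az": -0.2},{"hand": 255,"dx": 2,"dy": 2.6,"dz": 75,"ax": 0,"ay": 0,"az": -0.2},{"hand": 255,"dx": 2,"dy": 2.6,"dz": 84,"ax": 0,"ay": 0,"az": -0.2},{"hand": 255,"dx": 2,"dy": 2.6,"dz": 84,"ax": 0,"ay": 0,"az": -0.2},{"hand": 255,"dx": 2,"dy": 2.6,"dz": 84,"ax": 0,"ay": 0,"az": -0.2}]}}

```text
time: 22.62
ee_pos: [629.6, -195.3, 16.2]
ee_rot: [0.593, 3.081, -0.003]
wrist_force: [0.3, -0.1, -1.4]
width: 0.754
```

```bash
python3 w.py w21;python3 tgt.py 628.3 -195 -18; python3 - <<'E'
import cv2
p=cv2.imread('pics/w21.png')[150:390,190:450];cv2.imwrite('pics/w21c.png',cv2.resize(p,None,fx=2.5,fy=2.5,interpolation=cv2.INTER_CUBIC))
E
```

```text
22.625 [ 629.6 -195.3   16.2] [[-0.929, 0.371, 0.004], [0.371, 0.929, -0.003], [-0.005, -0.001, -1.0]]
pos [ 629.9 -195.5   16.6] shift [ 1.8 -0.1 34.6] F [-0.1 -0.7 -0.7] w 0.7530192335204984 22.675
turn [-0.05  0.31 -0.09]
```

View pics/w21c.png

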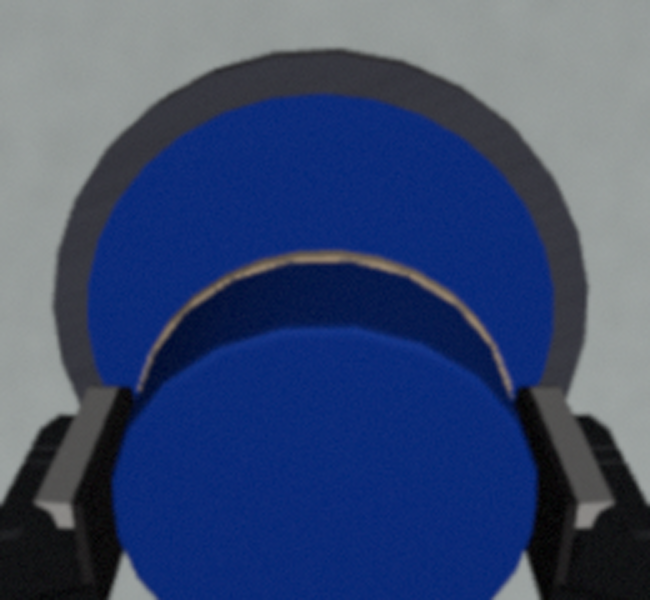

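```bash
python3 - <<'E'
from disc import *
print(fit([(190+u/2.5,150+v/2.5) for u,v in [(54,300),(587,300),(322,49),(115,145),(530,145),(75,230),(570,232)]]))
T=np.load('last.npz')['T'];i=eyes.camera_info('wrist')
g=lambda u,v,z:fatz(i,T,190+u/2.5,150+v/2.5,z)
zt=16.4-19+75
# bottom rim far edge at z bottom and top far edge: centre = edge + R along tool x
s=r.state();M=R.from_rotvec(s['ee_rot']).as_matrix();tx=M[:,0][:2]
print('from top edge',g(326,327,zt)-tx*33,'bottom edge',g(326,250,zt-30)-tx*33, 'LR',g(114,480,zt),g(538,480,zt))
E
```

```text
(array([ 628.5, -195.1]), array([-0.2, -0.7,  1.4, -0. ,  0.3, -2. , -1.8]))
from top edge [ 630.95918208 -195.2504508 ] bottom edge [ 630.85241694 -195.12980253] LR [ 612.3538626  -221.87393813] [ 635.90420797 -163.0653558 ]
```

Call:
{"api": "arm_command", "payload": {"moves": [{"hand": 255,"dx": 1.9,"dy": -0.6,"dz": 15,"ax": 0,"ay": 0.3,"az": 0},{"hand": 255,"dx": 1.9,"dy": -0.6,"dz": 27,"ax": 0,"ay": 0.3,"az": 0},{"hand": 255,"dx": 1.9,"dy": -0.6,"dz": 31,"ax": 0,"ay": 0.3,"az": 0},{"hand": 255,"dx": 1.9,"dy": -0.6,"dz": 32,"ax": 0,"ay": 0.3,"az": 0},{"hand": 255,"dx": 1.9,"dy": -0.6,"dz": 32,"ax": 0,"ay": 0.3,"az": 0}]}}

```text
time: 23.3
ee_pos: [628.2, -195.5, -15.4]
ee_rot: [0.594, 3.085, -0.002]
wrist_force: [0.1, 0.4, -1.6]
width: 0.755
```

```bash
python3 tgt.py 628.3 -195 -18
```

```text
pos [ 628.2 -195.5  -15.4] shift [0.1 0.5 2.6] F [ 0.1  0.4 -1.6] w 0.7551470654408652 23.3
turn [-0.06  0.02 -0.09]
```

Call:
{"api": "arm_command", "payload": {"moves": [{"hand": 255,"dx": 0.1,"dy": 0.2,"dz": 1.5,"ax": 0,"ay": 0,"az": 0},{"hand": 255,"dx": 0.1,"dy": 0.2,"dz": 2.8,"ax": 0,"ay": 0,"az": 0},{"hand": 255,"dx": 0.1,"dy": 0.2,"dz": 2.8,"ax": 0,"ay": 0,"az": 0}]}}

```text
time: 23.68
ee_pos: [628.5, -195.4, -17.8]
ee_rot: [0.594, 3.084, -0.002]
wrist_force: [0.3, -0.4, -0.9]
width: 0.754
```

Call:
{"api": "arm_command", "payload": {"moves": [{"hand": 255,"dx": 0.1,"dy": 0.2,"dz": 1,"ax": 0,"ay": 0,"az": 0},{"hand": 255,"dx": 0.1,"dy": 0.2,"dz": 1.5,"ax": 0,"ay": 0,"az": 0},{"hand": 255,"dx": 0.1,"dy": 0.2,"dz": 1.5,"ax": 0,"ay": 0,"az": 0}]}}

```text
time: 24.05
ee_pos: [628.5, -195.4, -17.8]
ee_rot: [0.594, 3.084, -0.002]
wrist_force: [-3.9, 0.7, 7.7]
width: 0.751
```

Contact at TCP -17.8 with the force up to 7.7 N. Releasing.

Call:
{"api": "arm_command", "payload": {"moves": [{"hand": 50,"dx": 0,"dy": 0,"dz": 0,"ax": 0,"ay": 0,"az": 0},{"hand": 20,"dx": 0,"dy": 0,"dz": 0,"ax": 0,"ay": 0,"az": 0},{"hand": 0,"dx": 0,"dy": 0,"dz": 0,"ax": 0,"ay": 0,"az": 0},{"hand": 0,"dx": 0,"dy": 0,"dz": 0,"ax": 0,"ay": 0,"az": 0},{"hand": 0,"dx": 0,"dy": 0,"dz": -10,"ax": 0,"ay": 0,"az": 0},{"hand": 0,"dx": 0,"dy": 0,"dz": -50,"ax": 0,"ay": 0,"az": 0},{"hand": 0,"dx": 0,"dy": 0,"dz": -100,"ax": 0,"ay": 0,"az": 0},{"hand": 0,"dx": 0,"dy": 0,"dz": -150,"ax": 0,"ay": 0,"az": 0},{"hand": 0,"dx": 0,"dy": 0,"dz": -190,"ax": 0,"ay": 0,"az": 0},{"hand": 0,"dx": 0,"dy": 0,"dz": -190,"ax": 0,"ay": 0,"az": 0}]}}

```text
time: 25.3
ee_pos: [631.8, -196.6, 178.7]
ee_rot: [0.591, 3.073, -0.007]
wrist_force: [-0.0, 0.6, 0.6]
width: 0.997
```

```bash
python3 w.py w22;python3 tgt.py 464.8 280 225
```

```text
25.3 [ 631.8 -196.6  178.7] [[-0.929, 0.371, 0.011], [0.371, 0.929, -0.006], [-0.013, -0.002, -1.0]]
pos [ 630.  -195.8  175.5] shift [329.6 380.5 -52.4] F [ 0.1  0.4 -0.2] w 1.0011031202971727 25.35
turn [-0.09  0.4  -0.08]
```

View pics/w22.png

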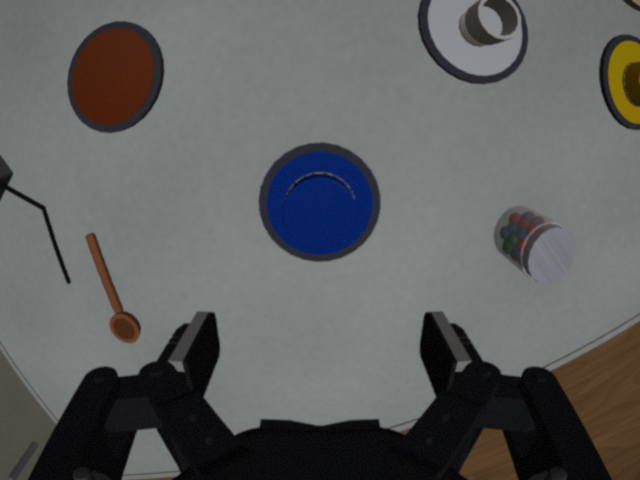

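The blue dish is centred at (320,205) on its trivet. Going back for the brown dish.

Call:
{"api": "arm_command", "payload": {"moves": [{"hand": 0,"dx": 40,"dy": 47,"dz": -30,"ax": 0,"ay": 0.4,"az": 0},{"hand": 0,"dx": 80,"dy": 93,"dz": -52,"ax": 0,"ay": 0.4,"az": 0},{"hand": 0,"dx": 120,"dy": 140,"dz": -52,"ax": 0,"ay": 0.4,"az": 0},{"hand": 0,"dx": 160,"dy": 186,"dz": -52,"ax": 0,"ay": 0.4,"az": 0},{"hand": 0,"dx": 200,"dy": 232,"dz": -52,"ax": 0,"ay": 0.4,"az": 0},{"hand": 0,"dx": 240,"dy": 278,"dz": -52,"ax": 0,"ay": 0.4,"az": 0},{"hand": 0,"dx": 280,"dy": 324,"dz": -52,"ax": 0,"ay": 0.4,"az": 0},{"hand": 0,"dx": 310,"dy": 358,"dz": -52,"ax": 0,"ay": 0.4,"az": 0},{"hand": 0,"dx": 329.6,"dy": 380.5,"dz": -52,"ax": 0,"ay": 0.4,"az": 0},{"hand": 0,"dx": 329.6,"dy": 380.5,"dz": -52,"ax": 0,"ay": 0.4,"az": 0}]}}

```text
time: 26.6
ee_pos: [462.7, 281.3, 222.6]
ee_rot: [-0.587, -3.083, 0.005]
wrist_force: [-0.3, 1.5, 0.0]
width: 1.003
```

Call:
{"api": "arm_command", "payload": {"moves": [{"hand": 0,"dx": 0,"dy": 0,"dz": 10,"ax": 0,"ay": 0,"az": 0},{"hand": 0,"dx": 0,"dy": 0,"dz": 10,"ax": 0,"ay": 0,"az": 0}]}}

```text
time: 26.85
ee_pos: [461.6, 279.7, 210.2]
ee_rot: [-0.589, -3.079, 0.01]
wrist_force: [0.1, -0.6, -0.7]
width: 1.0
```

```bash
python3 w.py w23;python3 tgt.py 464.8 280 -15; python3 - <<'E'
import cv2
p=cv2.imread('pics/w23.png')[125:275,245:395];cv2.imwrite('pics/w23c.png',cv2.resize(p,None,fx=4,fy=4,interpolation=cv2.INTER_CUBIC))
E
```

```text
26.85 [461.6 279.7 210.2] [[-0.929, 0.369, -0.008], [0.369, 0.929, -0.005], [0.006, -0.007, -1.0]]
pos [462.3 279.9 211.1] shift [ -3.4   2.5 226.1] F [-0.1  0.4  0.3] w 1.0033678518972633 26.9
turn [-0.36 -0.27  0.04]
```

View pics/w23c.png

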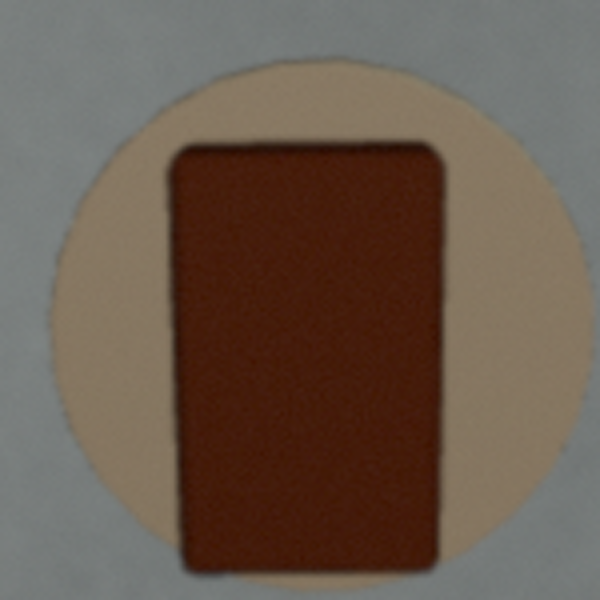

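```bash
python3 - <<'E'
from h import *
T=np.load('last.npz')['T'];i=eyes.camera_info('wrist')
g=lambda u,v,z:fatz(i,T,245+u/4,125+v/4,z).round(1)
b=np.array([g(a,b,45) for a,b in [(168,143),(445,143),(439,572),(181,572)]]);print('brown',b.tolist(),b.mean(0))
for k in range(4): print(np.degrees(np.arctan2(*(b[(k+1)%4]-b[k])[::-1])).round(1),np.linalg.norm(b[(k+1)%4]-b[k]).round(1))
E
```

```text
brown [[404.4, 269.9], [427.5, 328.1], [524.7, 290.9], [501.5, 232.2]] [464.525 280.275]
68.4 62.6
-20.9 104.1
-111.6 63.1
158.8 104.2
```

Call:
{"api": "arm_command", "payload": {"moves": [{"hand": 0,"dx": -2.5,"dy": 1.2,"dz": 60,"ax": -0.4,"ay": -0.3,"az": 0},{"hand": 0,"dx": -2.5,"dy": 1.2,"dz": 110,"ax": -0.4,"ay": -0.3,"az": 0},{"hand": 0,"dx": -2.5,"dy": 1.2,"dz": 160,"ax": -0.4,"ay": -0.3,"az": 0},{"hand": 0,"dx": -2.5,"dy": 1.2,"dz": 190,"ax": -0.4,"ay": -0.3,"az": 0},{"hand": 0,"dx": -2.5,"dy": 1.2,"dz": 190,"ax": -0.4,"ay": -0.3,"az": 0},{"hand": 0,"dx": -2.5,"dy": 1.2,"dz": 190,"ax": -0.4,"ay": -0.3,"az": 0}]}}

```text
time: 27.65
ee_pos: [465.4, 279.4, 22.5]
ee_rot: [0.591, 3.083, 0.003]
wrist_force: [-0.1, -0.3, 0.6]
width: 1.001
```

```bash
python3 w.py w24;python3 tgt.py 464.7 280.2 -13;  python3 - <<'E'
import cv2
p=cv2.imread('pics/w24.png')[200:440,180:460];cv2.imwrite('pics/w24c.png',cv2.resize(p,None,fx=2.5,fy=2.5,interpolation=cv2.INTER_CUBIC))
E
```

```text
27.65 [465.4 279.4  22.5] [[-0.929, 0.37, 0.003], [0.37, 0.929, 0.001], [-0.002, 0.002, -1.0]]
pos [465.8 279.7  23.1] shift [ 1.3 -0.1 36.1] F [0.7 0.5 0.2] w 1.0007272786085974 27.7
turn [0.2  0.19 0.  ]
```

View pics/w24c.png

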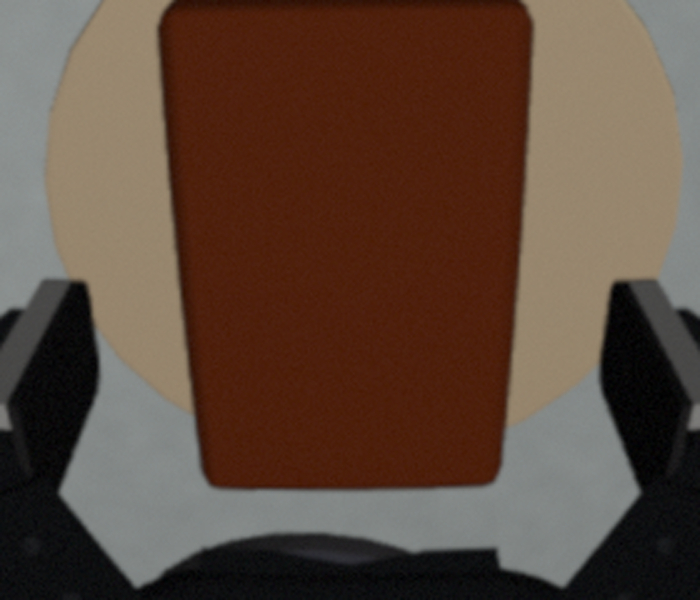

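Call:
{"api": "arm_command", "payload": {"moves": [{"hand": 0,"dx": 1.2,"dy": 0,"dz": 12,"ax": 0.1,"ay": 0.1,"az": -0.2},{"hand": 0,"dx": 1.2,"dy": 0,"dz": 24,"ax": 0.1,"ay": 0.1,"az": -0.2},{"hand": 0,"dx": 1.2,"dy": 0,"dz": 32,"ax": 0.1,"ay": 0.1,"az": -0.2},{"hand": 0,"dx": 1.2,"dy": 0,"dz": 35,"ax": 0.1,"ay": 0.1,"az": -0.2},{"hand": 0,"dx": 1.2,"dy": 0,"dz": 35,"ax": 0.1,"ay": 0.1,"az": -0.2}]}}

```text
time: 28.32
ee_pos: [464.5, 280.2, -12.3]
ee_rot: [0.586, 3.085, 0.001]
wrist_force: [1.1, -0.0, -0.3]
width: 0.997
```

```bash
python3 w.py w25;python3 tgt.py 464.7 280.2 -13;  python3 - <<'E'
import cv2
p=cv2.imread('pics/w25.png')[200:440,180:460];cv2.imwrite('pics/w25c.png',cv2.resize(p,None,fx=2.5,fy=2.5,interpolation=cv2.INTER_CUBIC))
E
```

```text
28.325 [464.5 280.2 -12.3] [[-0.93, 0.366, 0.001], [0.366, 0.93, 0.001], [-0.001, 0.001, -1.0]]
pos [464.8 280.3 -12. ] shift [ 0.1 -0.1  1. ] F [-0.2 -0.5 -0.5] w 1.002713422962771 28.375
turn [0.09 0.09 0.21]
```

View pics/w25c.png

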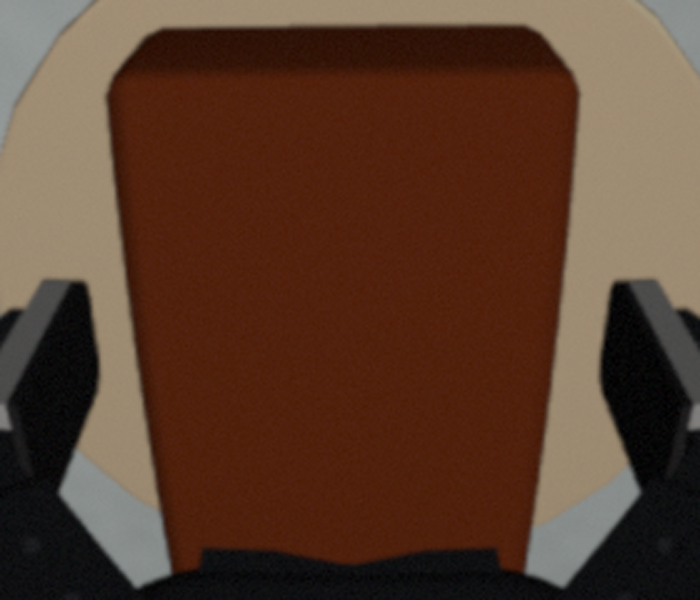

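Call:
{"api": "arm_command", "payload": {"moves": [{"hand": 255,"dx": 0,"dy": -0.5,"dz": 0,"ax": 0,"ay": 0,"az": 0},{"hand": 255,"dx": 0,"dy": -0.5,"dz": 0,"ax": 0,"ay": 0,"az": 0},{"hand": 255,"dx": 0,"dy": -0.5,"dz": 0,"ax": 0,"ay": 0,"az": 0},{"hand": 255,"dx": 0,"dy": -0.5,"dz": 0,"ax": 0,"ay": 0,"az": 0},{"hand": 255,"dx": 0,"dy": -0.5,"dz": 0,"ax": 0,"ay": 0,"az": 0}]}}

```text
time: 29.0
ee_pos: [465.4, 280.1, -11.3]
ee_rot: [0.585, 3.084, 0.003]
wrist_force: [0.8, 0.1, 5.6]
width: 0.737
```

```bash
python3 tgt.py 464.7 280.2 -13
```

```text
pos [465.4 280.1 -11.3] shift [ 0.7 -0.1  1.7] F [0.8 0.1 5.6] w 0.736680967251075 29.0
turn [0.14 0.15 0.21]
```

Gripped, width 0.737. Lifting.

Call:
{"api": "arm_command", "payload": {"moves": [{"hand": 255,"dx": 0,"dy": 0,"dz": -10,"ax": 0,"ay": 0,"az": 0},{"hand": 255,"dx": 0,"dy": 0,"dz": -40,"ax": 0,"ay": 0,"az": 0},{"hand": 255,"dx": 0,"dy": 0,"dz": -80,"ax": 0,"ay": 0,"az": 0},{"hand": 255,"dx": 0,"dy": 0,"dz": -120,"ax": 0.1,"ay": 0.1,"az": 0},{"hand": 255,"dx": 0,"dy": 0,"dz": -130,"ax": 0.1,"ay": 0.1,"az": 0},{"hand": 255,"dx": 0,"dy": 0,"dz": -130,"ax": 0.1,"ay": 0.1,"az": 0}]}}

```text
time: 29.75
ee_pos: [464.5, 279.7, 118.3]
ee_rot: [0.586, 3.086, 0.001]
wrist_force: [-0.1, -0.2, -2.7]
width: 0.739
```

```bash
python3 w.py w26;python3 tgt.py 424.1 -336.6 120
```

```text
29.75 [464.5 279.7 118.3] [[-0.93, 0.366, 0.001], [0.366, 0.93, 0.0], [-0.001, 0.0, -1.0]]
pos [463.6 279.4 117. ] shift [-188.9 -587.6   -2.5] F [-1.   0.2 -2.5] w 0.7377164489930861 29.8
turn [-0.07 -0.08  0.21]
```

View pics/w26.png

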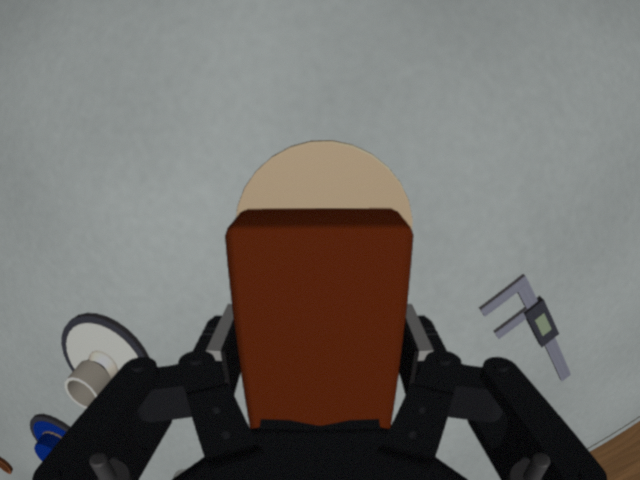

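Call:
{"api": "arm_command", "payload": {"moves": [{"hand": 255,"dx": -10,"dy": -31,"dz": -3,"ax": 0,"ay": 0,"az": 0},{"hand": 255,"dx": -25,"dy": -78,"dz": -3,"ax": 0,"ay": 0,"az": 0},{"hand": 255,"dx": -40,"dy": -125,"dz": -3,"ax": 0,"ay": 0,"az": 0},{"hand": 255,"dx": -55,"dy": -171,"dz": -3,"ax": 0,"ay": 0,"az": 0},{"hand": 255,"dx": -70,"dy": -218,"dz": -3,"ax": 0,"ay": 0,"az": 0},{"hand": 255,"dx": -85,"dy": -264,"dz": -3,"ax": 0,"ay": 0,"az": 0},{"hand": 255,"dx": -100,"dy": -311,"dz": -3,"ax": 0,"ay": 0,"az": 0},{"hand": 255,"dx": -115,"dy": -358,"dz": -3,"ax": 0,"ay": 0,"az": 0},{"hand": 255,"dx": -125,"dy": -389,"dz": -3,"ax": 0,"ay": 0,"az": 0},{"hand": 255,"dx": -130,"dy": -404,"dz": -3,"ax": 0,"ay": 0,"az": 0}]}}

```text
time: 31.05
ee_pos: [434.8, -144.9, 118.3]
ee_rot: [-0.588, -3.08, -0.001]
wrist_force: [0.4, -1.0, -2.7]
width: 0.739
```

```bash
python3 tgt.py 424.1 -336.6 120; python3 -c "
from h import *;print(r.state()['joints'].round(2))"
```

```text
pos [ 434.8 -144.9  118.3] shift [ -60.7 -182.2   -2. ] F [ 0.4 -1.  -2.7] w 0.738953881657384 31.05
turn [-0.04 -0.32  0.08]
[-0.51  0.05  1.9  -0.    1.19 -1.7 ]
```

Call:
{"api": "arm_command", "payload": {"moves": [{"hand": 255,"dx": -15,"dy": -45,"dz": -2,"ax": 0,"ay": -0.3,"az": 0},{"hand": 255,"dx": -30,"dy": -90,"dz": -2,"ax": 0,"ay": -0.3,"az": 0},{"hand": 255,"dx": -45,"dy": -135,"dz": -2,"ax": 0,"ay": -0.3,"az": 0},{"hand": 255,"dx": -57,"dy": -170,"dz": 10,"ax": 0,"ay": -0.3,"az": 0},{"hand": 255,"dx": -60.7,"dy": -182,"dz": 40,"ax": 0,"ay": -0.3,"az": 0},{"hand": 255,"dx": -60.7,"dy": -182,"dz": 80,"ax": 0,"ay": -0.3,"az": 0},{"hand": 255,"dx": -60.7,"dy": -182,"dz": 90,"ax": 0,"ay": -0.3,"az": 0},{"hand": 255,"dx": -60.7,"dy": -182,"dz": 90,"ax": 0,"ay": -0.3,"az": 0},{"hand": 255,"dx": -60.7,"dy": -182,"dz": 90,"ax": 0,"ay": -0.3,"az": 0}]}}

```text
time: 32.17
ee_pos: [425.0, -336.9, 29.5]
ee_rot: [0.588, 3.084, -0.003]
wrist_force: [1.1, 0.3, -2.0]
width: 0.738
```

```bash
python3 w.py w27;python3 tgt.py 424.1 -336.6 -18; python3 - <<'E'
import cv2
p=cv2.imread('pics/w27.png')[100:380,160:480];cv2.imwrite('pics/w27c.png',cv2.resize(p,None,fx=2.1,fy=2.1,interpolation=cv2.INTER_CUBIC))
E
```

```text
32.175 [ 425.  -336.9   29.5] [[-0.93, 0.368, 0.001], [0.368, 0.93, -0.002], [-0.002, -0.002, -1.0]]
pos [ 425.1 -337.2   29.8] shift [ 1.3  0.3 47.8] F [ 0.9  0.5 -2.6] w 0.7369724561077026 32.225
turn [-0.12  0.16  0.11]
```

View pics/w27c.png

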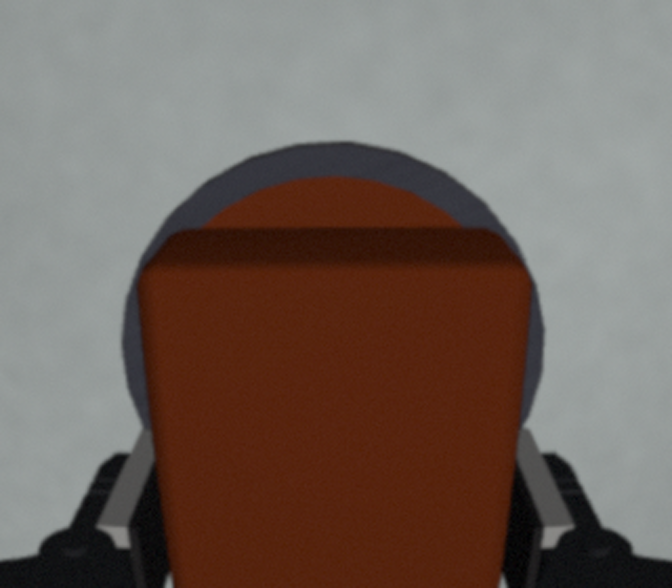

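```bash
python3 - <<'E'
from disc import *
q=lambda u,v:(160+u/2.1,100+v/2.1)
print(fit([q(*p) for p in [(123,335),(545,335),(335,141),(215,175),(455,176),(140,265),(528,265)]]))
T=np.load('last.npz')['T'];i=eyes.camera_info('wrist')
zb=29.6+11.5+15  # bottom z = TCP + 26.5
s=r.state();M=R.from_rotvec(s['ee_rot']).as_matrix();tx=M[:,0][:2]
e=fatz(i,T,*q(336,266),29.6+26.4+30);print('dish ctr from top far edge',e-tx*51)
e=fatz(i,T,*q(336,229),29.6+26.4);print('dish ctr from bottom far edge',e-tx*52)
E
```

```text
(array([ 423.4, -336.4]), array([-0.5, -0.5,  0.3,  0.2,  0.3, -0.7, -0.7]))
dish ctr from top far edge [ 425.45382172 -336.67958805]
dish ctr from bottom far edge [ 427.72295609 -337.55822011]
```

Call:
{"api": "arm_command", "payload": {"moves": [{"hand": 255,"dx": 1.9,"dy": -0.2,"dz": 18,"ax": 0,"ay": 0.1,"az": 0},{"hand": 255,"dx": 1.9,"dy": -0.2,"dz": 34,"ax": 0,"ay": 0.1,"az": 0},{"hand": 255,"dx": 1.9,"dy": -0.2,"dz": 42,"ax": 0,"ay": 0.1,"az": 0},{"hand": 255,"dx": 1.9,"dy": -0.2,"dz": 44,"ax": 0,"ay": 0.1,"az": 0},{"hand": 255,"dx": 1.9,"dy": -0.2,"dz": 44,"ax": 0,"ay": 0.1,"az": 0}]}}

```text
time: 32.85
ee_pos: [423.4, -336.9, -14.3]
ee_rot: [0.588, 3.085, -0.003]
wrist_force: [0.5, -0.4, -2.4]
width: 0.738
```

```bash
python3 tgt.py 423.5 -336.4 -18.5
```

```text
pos [ 423.4 -336.9  -14.3] shift [0.  0.5 4.2] F [ 0.5 -0.4 -2.4] w 0.7384112933935605 32.85
turn [-0.12  0.05  0.11]
```

Call:
{"api": "arm_command", "payload": {"moves": [{"hand": 255,"dx": 0,"dy": 0.2,"dz": 2,"ax": 0,"ay": 0,"az": 0},{"hand": 255,"dx": 0,"dy": 0.2,"dz": 3.5,"ax": 0,"ay": 0,"az": 0},{"hand": 255,"dx": 0,"dy": 0.2,"dz": 3.5,"ax": 0,"ay": 0,"az": 0}]}}

```text
time: 33.22
ee_pos: [423.4, -336.7, -17.8]
ee_rot: [0.588, 3.085, -0.003]
wrist_force: [1.1, 0.4, -3.1]
width: 0.737
```

Call:
{"api": "arm_command", "payload": {"moves": [{"hand": 255,"dx": 0,"dy": 0,"dz": 0.8,"ax": 0,"ay": 0,"az": 0},{"hand": 255,"dx": 0,"dy": 0,"dz": 1.2,"ax": 0,"ay": 0,"az": 0},{"hand": 255,"dx": 0,"dy": 0,"dz": 1.2,"ax": 0,"ay": 0,"az": 0}]}}

```text
time: 33.6
ee_pos: [423.5, -336.8, -18.2]
ee_rot: [0.588, 3.085, -0.003]
wrist_force: [-2.4, 2.4, 5.6]
width: 0.738
```

Contact. Releasing and retracting.

Call:
{"api": "arm_command", "payload": {"moves": [{"hand": 50,"dx": 0,"dy": 0,"dz": 0,"ax": 0,"ay": 0,"az": 0},{"hand": 20,"dx": 0,"dy": 0,"dz": 0,"ax": 0,"ay": 0,"az": 0},{"hand": 0,"dx": 0,"dy": 0,"dz": 0,"ax": 0,"ay": 0,"az": 0},{"hand": 0,"dx": 0,"dy": 0,"dz": 0,"ax": 0,"ay": 0,"az": 0},{"hand": 0,"dx": 0,"dy": 0,"dz": -10,"ax": 0,"ay": 0,"az": 0},{"hand": 0,"dx": 0,"dy": 0,"dz": -50,"ax": 0,"ay": 0,"az": 0},{"hand": 0,"dx": 0,"dy": 0,"dz": -100,"ax": 0,"ay": 0,"az": 0},{"hand": 0,"dx": 0,"dy": 0,"dz": -150,"ax": 0,"ay": 0,"az": 0},{"hand": 0,"dx": 0,"dy": 0,"dz": -200,"ax": 0,"ay": 0,"az": 0},{"hand": 0,"dx": 0,"dy": 0,"dz": -200,"ax": 0,"ay": 0,"az": 0}]}}

```text
time: 34.85
ee_pos: [426.4, -339.4, 188.4]
ee_rot: [0.586, 3.075, -0.015]
wrist_force: [0.2, -0.1, -0.8]
width: 0.999
```

```bash
python3 w.py w28; python3 - <<'E'
from h import *
p,d=eyes.grab_frame('scene');cv2.imwrite('pics/s28.png',p[...,::-1])
p,d=eyes.grab_frame('top');cv2.imwrite('pics/t28.png',cv2.resize(p[170:360,150:490],None,fx=2.3,fy=2.3,interpolation=cv2.INTER_CUBIC)[...,::-1])
E
```

```text
34.85 [ 426.4 -339.4  188.4] [[-0.93, 0.368, 0.009], [0.368, 0.93, -0.012], [-0.013, -0.008, -1.0]]
```

View pics/w28.png

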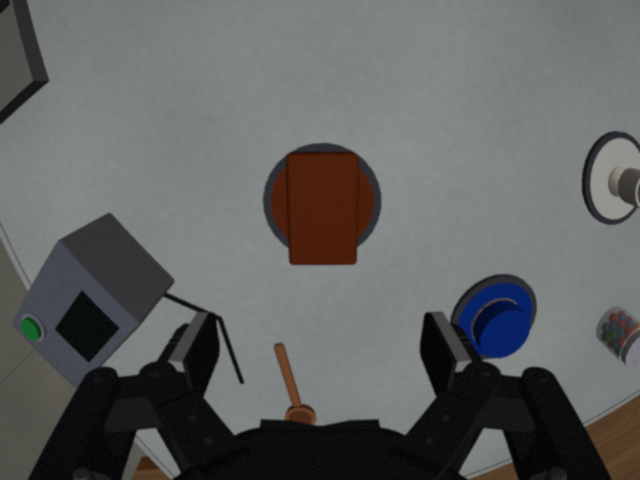

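View pics/s28.png

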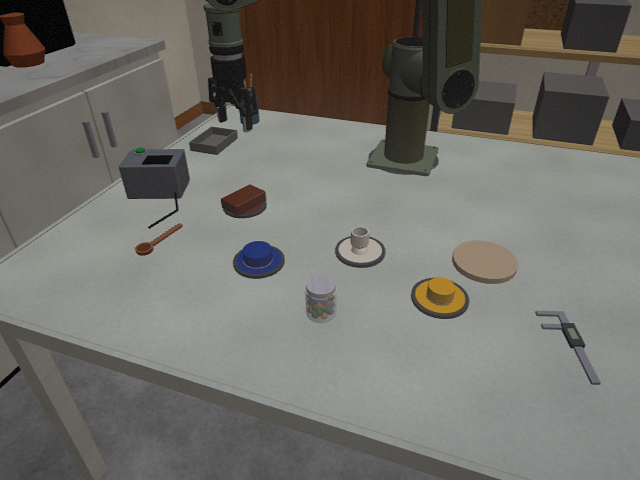

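View pics/t28.png

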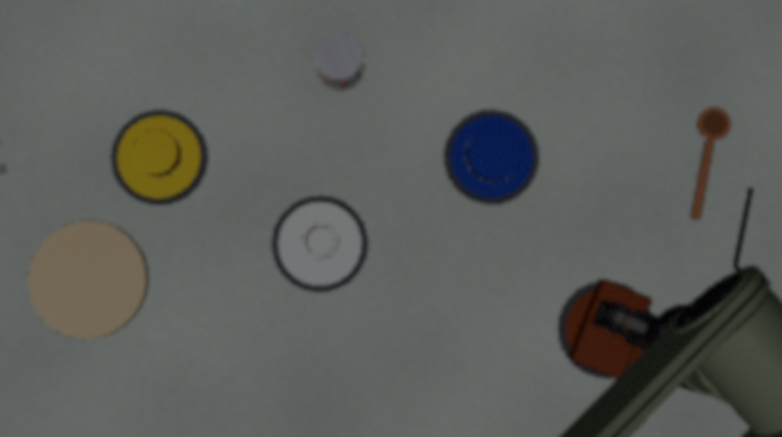

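```bash
python3 - <<'E'
from h import *
from scipy.optimize import least_squares
p,d=eyes.grab_frame('scene');i=eyes.camera_info('scene');W=cloud(i,d).reshape(-1,3)
for nm,c,Rr,lo,hi in [('egg',(517,10),21,34,55),('yel',(616,207.3),27,13,33),('blue',(628.3,-195),33,13,33)]:
    q=W[(W[:,2]>lo)&(W[:,2]<hi)&(np.hypot(W[:,0]-c[0],W[:,1]-c[1])<48)]
    s=least_squares(lambda k:np.hypot(q[:,0]-k[0],q[:,1]-k[1])-Rr,c,loss='soft_l1',f_scale=1.5)
    print(nm,len(q),s.x.round(1),'off',(s.x-c).round(1))
q=W[(abs(W[:,2]-38)<5)&(np.hypot(W[:,0]-424,W[:,1]+336.5)<75)];print('brown top',q.mean(0).round(1),cv2.minAreaRect(q[:,:2].astype(np.float32)))
z=np.load('last.npz');ii=eyes.camera_info('wrist')
b=np.array([fatz(ii,z['T'],u,v,38) for u,v in [(288,154),(358,154),(356,264),(290,264)]]);print('brown wrist',b.mean(0))
s=r.state();print(s['time'],s['wrist_force'].round(1))
print(r.job_done())
E
```

```text
egg 223 [519.6   8.9] off [ 2.6 -1.1]
yel 205 [617.3 207.5] off [1.3 0.2]
blue 222 [ 629.5 -195.3] off [ 1.2 -0.3]
brown top [ 430.6 -334.1   37.2] ((425.8737487792969, -336.2540588378906), (66.86829376220703, 108.36409759521484), 69.353515625)
brown wrist [ 424.11469075 -335.9607891 ]
35.05 [-0.   1.1  0.1]
the job is handed in; nothing more can be done
None
```

I took the stack apart from the top down: egg cup, then the yellow, blue and brown dishes. Each one was set down on its own trivet, with a light touch felt before I let go. I handed the job in at 35 s, with the gripper open and clear of everything.

**Centring:** the last scene-camera check put all four pieces within about 3 mm of the middle of their trivets:

| Piece | Distance from trivet middle |
|---|---|
| egg cup | 2.8 mm |
| yellow dish | 1.3 mm |
| blue dish | 1.2 mm |
| brown dish | about 2 mm (the wrist camera said 0.5 mm) |

The calibration is only good to about 2 mm. For the brown dish, a rougher average of depth points in the same check was about 7 mm off. I discounted it because the dish's sides skew that average. The pictures show every piece the right way up, and the bead jar and clay spoon look undisturbed.

**What went wrong:**
- **Missed grip:** my first try at the blue dish closed the fingers just above it and pressed lightly on it, with the wrist force at 26 N. The dish did not move measurably. I opened, went lower and gripped it properly.
- **Fingertip position:** the wrist depth put the fingertips about 30 mm behind the reported TCP with the fingers shut, and about 44 mm with them open. The interface text says the TCP lies at the tips of the shut fingers. This means the egg cup and yellow dish were probably held only near their top edges, though neither slipped.

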